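# Start a gas blow-down: seat the tube, snap the cartridge on and hold its valve open

## Task

Take the open, uncapped tube out of the foam rack, stand it fully down in the well of the aluminium blow-down block under the gas nozzle and let go of it. Then take the gas cartridge out of its parking cup, press its coupler squarely onto the block's leaning filling nipple until it snaps on, and keep pushing down along the nipple's axis so that the sprung valve pin inside stays pressed well open; finish while still holding it pressed like that. Leave the small things standing and lying around where they are.

Things in the scene. Friction and masses are not known exactly. Their poses are not given: they have to be found in the camera images.
- tube_mid (a point): Middle of the open tube: clear plastic centrifuge tube, the only one without a cap, 30 mm diameter, 112 mm tall, conical foot, 46 g. On its axis 56 mm above the foot; z points to its mouth. In the rack its foot is 9 mm above the worktop and its upper 67 mm stand free: grip it there, about 20 mm below the mouth (35 mm above this point), so that fingers clear the rack and later the block.
- tube_foot (a point): Lowest point of the open tube, on its axis.
- tube_rack: White foam tube rack, 166 x 176 mm in its own x and y, 54 mm high, fixed; origin at the centre of its underside. It holds the open tube and three fixed tubes with green 34 mm caps, 115 mm tall, in four of its wells, at least 75 mm apart. It stands left or right of the block, the parking cup on the other side.
- block: Blow-down block, plain aluminium, about 145 x 86 mm, 64 mm high, on a steel plate 172 x 112 mm, fixed to the worktop. Origin on the worktop under its middle. Own x runs from the sloping front with the nipple towards the nozzle at the back (yaw within 20 degrees of the world's), y to its left, z up.
- well_mouth (a point): Centre of the mouth of the round well in the block's top face, 64 mm above the worktop; axes as the block's. The well is 32 mm in diameter, 45 mm deep, upright, its floor flat, 19 mm above the worktop. A tube that is fully down has its mouth 67 mm above this point.
- nozzle_tip (a point): Tip of the thin bent gas nozzle (4 mm tube) behind the well, on the block's +x side: 20 mm behind the well's axis, 71 mm above its mouth; highest point 78 mm above the well's mouth; its upright part is 40 mm behind the axis. Lower the tube from above with the fingers to its left and right (closing along the block's y), clear of the nozzle.
- nipple: Leaning filling nipple, fixed. Origin on the block's sloping front face, 47 mm above the worktop; own z runs out along its axis, which leans 22 degrees from upright towards the block's front (-x); own y is the block's y. Hexagon foot 6 mm high, stem 11 mm diameter, head 16 mm diameter at 24 to 33 mm along z, flat tip at 34 mm; the valve pin (5 mm diameter) sticks out 6 mm further.
- valve_pin (a joint): Sprung valve pin in the nipple's tip, slides in along the nipple's axis: 0 = out (shut), 0.006 = pressed in flush as far as a coupler can push it. The spring pushes back with 3 N at the start and 12 N at 0.006 (1.5 N per mm). The gas flows freely from 0.0035 on.
- coupler_mid (a point): Middle of the gas cartridge, where it is gripped: plain aluminium cylinder of 34 mm diameter, upright in its parking cup, steel coupler head down, 118 mm long in all, 0.3 kg. On its axis, 84 mm from the coupler's mouth and 34 mm below the top, 93 mm above the worktop when parked; sides straight from 30 mm below to 26 mm above. z points from the mouth to the top end.
- coupler_mouth (a point): Centre of the coupler's mouth (lower end of the head, 33 mm diameter); z points into it. Bore 20 mm, flared to 25 mm. Three sprung balls 10 mm inside snap behind the nipple's head at a push of about 10 N, when the mouth is 13 mm above the nipple's origin along its axis; from there on it presses the valve pin in, and stops solid at 7 mm. Snapped but not pushed, it stays on with the pin out.
- park_cup: Grey round parking cup that holds the cartridge: base of 86 mm diameter, cup of 39 mm bore, 47 mm outer diameter, rim 42 mm above the worktop, with a blunt post inside on which the coupler rests; fixed. Origin at the centre of its underside. The cartridge lifts straight up out of it.
- vial_a: Glass vial (one of two) with screw cap, 27 mm diameter, 62 mm tall, behind the block, the one nearer the middle; not to be moved. Origin at the centre of its underside.
- dropper: Amber dropper bottle, 38 mm diameter, 106 mm tall, behind the block; not to be moved. Origin at the centre of its underside.
- syringe_1: Empty syringe, 92 mm long, lying 19 mm high on the worktop in front of the block; not to be moved. Origin at the centre of its underside.
There are look-alikes about, which are no part of the job. What is shaped like the part that bears coupler_mid but pink is not meant.

How it is judged (in metres and radians):
On the way, in this order (a step that is already met when the one before it is completed fails the run):
1. the open tube stands in the block's well, down on its floor, let go of (horizontal distance between tube_foot and well_mouth below 0.006 m and z of tube_foot in the frame of well_mouth below -0.04 m and angle between tube_mid's own z axis and vertical below 0.15 rad and contact force between the fingers and tube_open below 0.05 N), for 0.3 s.
2. the coupler sits squarely on the nipple, its lock balls snapped behind the nipple's head (z of coupler_mouth in the frame of nipple below 0.0145 m and x of coupler_mouth in the frame of nipple between -0.004 and 0.004 m and y of coupler_mouth in the frame of nipple between -0.004 and 0.004 m and angle between the z axis of coupler_mouth and the z axis of nipple, either way round below 0.14 rad), for 0.1 s.
At the end, for the whole second after the job is handed in: Open tube released in the well: foot within 5 mm of its floor, 6 mm of its axis, upright within 8 degrees. Coupler on the nipple: mouth under 14.5 mm above its origin, within 4 mm of its axis, aligned within 8 degrees; cartridge still gripped and the valve pin held in more than 3.5 mm (all of step 1 and all of step 2 and value of joint valve_pin above 0.0035 m and contact force between coupler and valve_pin above 4 N and contact force between the fingers and coupler above 3 N); the arm keeps its last pose, push and grip.
It fails at once if a loose bystander (vial, dropper bottle, syringe) is moved more than 30 mm (distance of any of vial_a, dropper, syringe_1 from where it was at the start of the episode above 0.03 m).
It also fails if it takes over 64 s, if anything falls off the work surface, if the arm or the gripper's body presses on something with over 40 N, if the wrist force passes 120 N, or if a joint passes its speed limit or range.

## Robot

A 6-joint arm with a two-finger parallel gripper is mounted at the origin on a cart in front of the work surface, level with it; the furniture and walls round the work are solid. World frame = base frame: x ahead of the robot, y to its left, z up, the work surface at z = 0. Lengths are in mm, angles in rad, forces in N, time in s.
With the tool pointing down it reaches from about 400 to 925 mm from the base axis. Payload 12.5 kg.
Tool frame: the origin (TCP) lies at the very end of the fingers, on their centre line; the grasp point (between the pads) lies 19 mm behind it (env.grip_point_offset is the distance from the TCP to the grasp point, in mm); z points along the fingers, y is the direction in which the jaws open and shut (so a half turn about z gives the same grasp; the last joint's range is limited). The gripper opens to 95 mm and grips with 3 to 60 N. Pads are 20 mm wide; open, the fingers measure 119 mm over their backs; the gripper's body (75 mm by 180 mm) begins 59 mm behind the grasp point.
Start: joints at [1, 0.491, 1.559, -0, 1.092, -0.106], TCP at [280.14, 558.72, 214.661] pointing down, gripper open.
Joint ranges: [-3.1, 3.1], [-0.84, 2.19], [0.05, 2.79], [-1.13, 4.28], [0.06, 2.93], [-2.69, 2.69]. Speed limits (rad/s): [2.22, 2.22, 2.79, 3.14, 3.14, 3.14].

## Interface

Orientations are given as [roll, pitch, yaw] about the fixed x, y, z axes, in that order (R = Rz(yaw) Ry(pitch) Rx(roll)).
In Python, from cell import env gives the robot as it stands.
- The arm moves only by the tool drive_tool, never from a script. Its argument "commands" is a list of rows, each an object of numbers: "dx", "dy", "dz": the shift along the world's x, y, z in mm; "yaw": the turn about the world's z in degrees. In form: [{"dx": .., "dy": .., "dz": .., "yaw": ..}, ...]. A call has 1 to 5 rows; each row shifts and turns the commanded pose from where the row before left it; what a row does not reach is not made up. A row lasts 1/12 s, in which the tool goes at most 41.7 mm and 7.16 degrees, less where a joint would pass 70% of its speed; a pose out of reach is approached as far as the arm can. A call with a gripper value outside its range is refused whole. "grip" is the opening, from 0 (shut) to 1 (fully open), set as the call begins (left out, the last holds). The fingers move at their own pace and stop on an object; the grip force is fixed at half the most. Time passes only in rows, so rows that do not move let the fingers close. It gives the time, the measured TCP pose, the force and the opening at its end, in the units of the state.
- env.state(): the state, without advancing time (a new reading comes with each control period).
- env.read_camera(name): name is "scene" or "top" or "wrist"; returns the picture (400x640x3 uint8, red, green, blue); there is no depth.
- env.calibration(name): a dict with "intrinsics" (3x3 intrinsics, pixels), "rvec" (rotation vector, rad) and "tvec" (3), from world to camera coordinates, as OpenCV has them. Camera axes: x right, y down, z forward; pixel columns grow to the right and rows downward; lengths in mm; the calibration is good to about 2 mm. A picture is of the moment at which its call begins: read the wrist's pose just before it. calibration takes no time and is no camera call; for the wrist camera it gives the pose at the moment of the call.
- env.job_done(): hands the job in, once; it reports no verdict.
Trained networks look in the newest picture that a camera, given by its name, has taken for a name from the list of things; names that differ only in an ending like _2 or _b are one class to them, and where a whole thing is asked for, a point or a joint stands for the part that bears it (a point fixed in the world has none). Each returns a list of dicts, best first, with "conf" (0 to 1); they miss things now and then, are a little off and sometimes report something else, mostly with a low value. They report only what shows in the picture. A call takes as long as a camera call. They do not tell look-alikes from the thing itself.
- env.trace(query, camera): "pixels" (400x640 bool, what is visible of it) and "pixel" ([column, row] in pixels, amid what is visible of it).
- env.place_of(query, camera): "pixel" ([column, row] in pixels: a listed point, or the origin of a listed thing).
The state is a dict: "t": time; "joints": joint angles; "qvel": joint speeds; "tau": joint torques, N m; "eef_pos": TCP position; "tcp_rot": TCP orientation; "ft_force": force on the tool from outside, world axes, zero at the start; "moment": the same for the moment, N m; "opening": opening from 0.0 (shut) to 1.0 (fully open).
Only numpy, scipy, OpenCV 4.12 (cv2) and the standard library are available. Lean on these libraries where they do the work, as an engineer would, in place of code of your own. Each camera call takes 0.05 s, during which the arm holds its last target.

## Working session

There is one attempt and no reset: what is moved stays moved. The work goes in short steps, Python scripts to look and compute and a tool call to move; the robot and the scene stay as the last step left them, time stands still between calls to the robot, and variables do not carry over. Pictures are saved under pics/ and viewed, and the job is handed in when it is done.

Besides the shell and the picture viewer there is one more tool, called as name(argument=value, ...), one argument or row to a line, values as JSON. drive_tool: Moves the arm, as the interface text tells. Its arguments: {"type":"object","properties":{"commands":{"type":"array"},"grip":{"type":"number"}},"required":["commands"]}

```bash
mkdir -p pics; ls; cat > h.py <<'E'
import numpy as np,cv2
from cell import env
def cam(n):
    c=env.calibration(n);K=np.array(c["intrinsics"],float);R=cv2.Rodrigues(np.array(c["rvec"],float))[0];t=np.array(c["tvec"],float).ravel()
    return K,R,t
def ray(n,px,c=None):
    K,R,t=c or cam(n);d=R.T@np.linalg.inv(K)@np.array([px[0],px[1],1.]);return -R.T@t,d/np.linalg.norm(d)
def atz(n,px,z,c=None):
    o,d=ray(n,px,c);return o+d*(z-o[2])/d[2]
def proj(n,P,c=None):
    K,R,t=c or cam(n);p=K@(R@np.array(P,float)+t);return p[:2]/p[2]
def tri(obs):
    A=np.zeros((3,3));b=np.zeros(3)
    for o,d in obs:
        M=np.eye(3)-np.outer(d,d);A+=M;b+=M@o
    return np.linalg.solve(A,b)
def save(n,name,box=None,s=1):
    im=env.read_camera(n)[:,:,::-1]
    np.save('pics/'+name+'.npy',im)
    if box: im=im[box[1]:box[3],box[0]:box[2]]
    im=cv2.resize(im,None,fx=s,fy=s,interpolation=cv2.INTER_CUBIC)
    cv2.imwrite('pics/'+name+'.png',im)
E
python3 - <<'E'
from h import *
for n in ("scene","top","wrist"): save(n,n+'0')
print(env.state()); 
for n in ("scene","top","wrist"):
    o,d=ray(n,(320,200)); print(n,o,d)
for n in ("scene","top"):
  for q in ("tube_mid","well_mouth","nozzle_tip","nipple","coupler_mid","park_cup","block","tube_rack","vial_a","dropper","syringe_1"):
    print(n,q,[(np.round(r["pixel"],1).tolist(),round(r["conf"],2)) for r in env.place_of(q,n)][:4])
print(env.state()["t"])
E
```

```text
pics
{'t': 0.15, 'joints': array([ 1.00041401e+00,  4.91397417e-01,  1.55930124e+00, -5.43422001e-05,
        1.09169616e+00, -1.05596779e-01]), 'qvel': array([-1.70459266e-03, -1.48834425e-03, -1.14817866e-03, -2.72726187e-06,
        7.85240892e-04,  7.06584554e-05]), 'tau': array([ 2.30196114e-03, -6.12895274e+01, -2.58278525e+01,  6.92441803e-02,
        4.72478033e-02, -9.58460396e-05]), 'eef_pos': array([280.03989127, 558.55687885, 214.21352895]), 'tcp_rot': array([-3.14078988e+00, -3.66133901e-05,  2.67683217e+00]), 'ft_force': array([-0.61129054,  0.13174459,  0.94497978]), 'moment': array([ 0.00884218,  0.09763855, -0.06568941]), 'opening': 1.000913201922256}
scene [  17.86961773 -595.87202646  638.55109134] [ 0.54173775  0.61229917 -0.57585583]
top [ 306.28630267  -22.71431423 1300.06485032] [ 0.19332791 -0.00173489 -0.98113267]
wrist [210.42259198 592.85660838 385.30926725] [ 0.24923695 -0.12006782 -0.96097069]
scene tube_mid [([348.7, 262.3], 0.93)]
scene well_mouth [([343.1, 185.7], 0.98)]
scene nozzle_tip [([347.1, 160.0], 0.76)]
scene nipple [([328.4, 197.7], 0.55)]
scene coupler_mid [([238.3, 160.0], 0.67), ([197.2, 176.4], 0.62)]
scene park_cup []
scene block [([335.9, 210.9], 0.89)]
scene tube_rack [([376.4, 294.7], 0.71)]
scene vial_a [([332.2, 171.7], 0.54)]
scene dropper [([421.3, 223.4], 0.77), ([347.3, 157.4], 0.69)]
scene syringe_1 [([272.5, 234.8], 0.62)]
top tube_mid [([384.6, 236.8], 0.63)]
top well_mouth [([299.9, 162.3], 0.61)]
top nozzle_tip [([298.1, 150.8], 0.75)]
top nipple [([305.3, 182.9], 0.44)]
top coupler_mid [([200.8, 263.3], 0.68), ([213.8, 222.0], 0.61)]
top park_cup [([216.5, 228.4], 0.64), ([295.8, 147.7], 0.21)]
top block [([301.3, 172.9], 0.97)]
top tube_rack [([402.2, 232.0], 0.68)]
top vial_a [([253.0, 138.2], 0.5)]
top dropper [([367.8, 136.5], 0.49)]
top syringe_1 [([296.6, 243.5], 0.74)]
1.25
```

View pics/scene0.png

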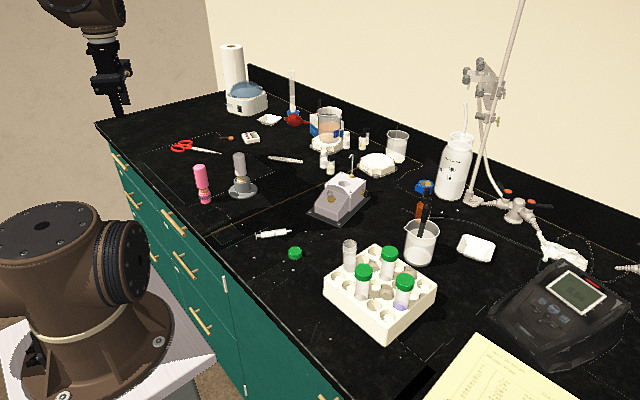

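View pics/top0.png

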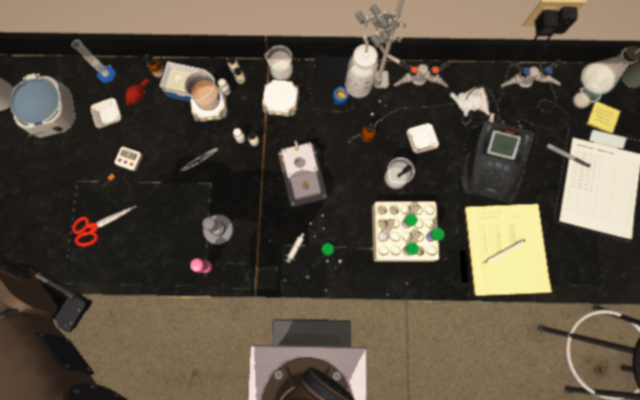

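```bash
python3 - <<'E'
from h import *
im=np.load('pics/top0.npy')[110:290,170:470]
cv2.imwrite('pics/top0c.png',cv2.resize(im,None,fx=2.66,fy=2.66,interpolation=cv2.INTER_CUBIC))
S={"tube_mid":((348.7,262.3),(384.6,236.8)),"well":((343.1,185.7),(299.9,162.3)),"noz":((347.1,160.0),(298.1,150.8)),"nipple":((328.4,197.7),(305.3,182.9)),"cA":((238.3,160.0),(213.8,222.0)),"cB":((197.2,176.4),(200.8,263.3)),"block":((335.9,210.9),(301.3,172.9))}
for k,(a,b) in S.items(): print(k,tri([ray("scene",a),ray("top",b)]).round(1))
print(atz("top",(301.3,172.9),0),atz("top",(299.9,162.3),64),atz("top",(213.8,222.0),93),atz("top",(216.5,228.4),0),atz("top",(384.6,236.8),65))
E
```

```text
tube_mid [ 448.1 -203.2   71.9]
well [661.4  34.6  55.4]
noz [672.3  36.2 133. ]
nipple [598.2  20.2  51.5]
cA [471.9 260.4 110.9]
cB [361.5 294.7  84.9]
block [646.3  36.4 -25.4]
[644.08111829  32.33099635   0.        ] [658.65166441  34.4190897   64.        ] [477.94832744 262.86149467  93.        ] [472.48195291 275.74177451   0.        ] [ 449.48326888 -204.70972379   65.        ]
```

View pics/top0c.png

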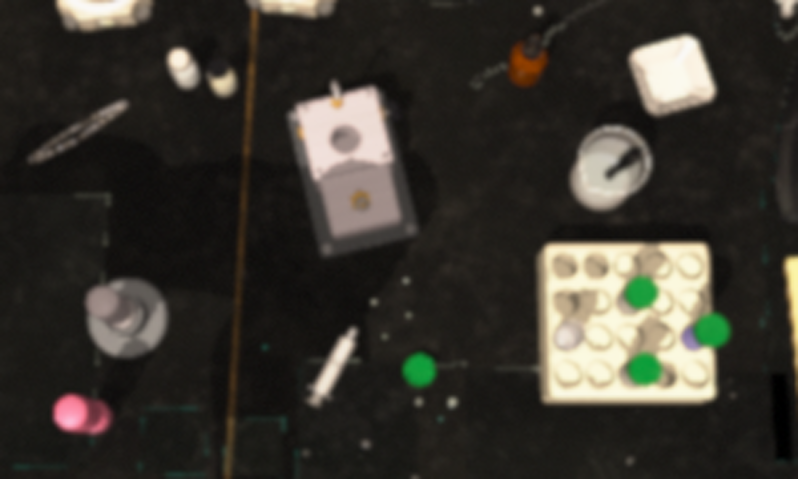

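```bash
python3 - <<'E'
from h import *
im=np.load('pics/scene0.npy')
cv2.imwrite('pics/s0a.png',np.hstack([cv2.resize(im[220:345,310:440],(400,385),interpolation=cv2.INTER_CUBIC),cv2.resize(im[140:240,180:280],(390,385),interpolation=cv2.INTER_CUBIC)]))
for p in [(383,206),(384.6,236.8),(410,219),(437,234),(411,248)]: print(p,atz("top",p,115).round(0))
# wrist cam relative to tool
s=env.state();from scipy.spatial.transform import Rotation as Ro
Rt=Ro.from_euler('xyz',s['tcp_rot']).as_matrix()
K,R,t=cam('wrist');o=-R.T@t;print(Rt.T@(o-s['eef_pos']));print((Rt.T@R.T).round(3),K)
E
```

```text
(383, 206) [ 526. -194.  115.]
(384.6, 236.8) [ 444. -197.  115.]
(410, 219) [ 493. -266.  115.]
(437, 234) [ 454. -336.  115.]
(411, 248) [ 415. -266.  115.]
[  77.61507855   -0.68806585 -171.07874093]
[[-0.001 -0.962 -0.274]
 [ 1.    -0.001  0.   ]
 [-0.001 -0.274  0.962]] [[338.60245718   0.         318.37698844]
 [  0.         338.60245718 199.15374346]
 [  0.           0.           1.        ]]
```

View pics/s0a.png

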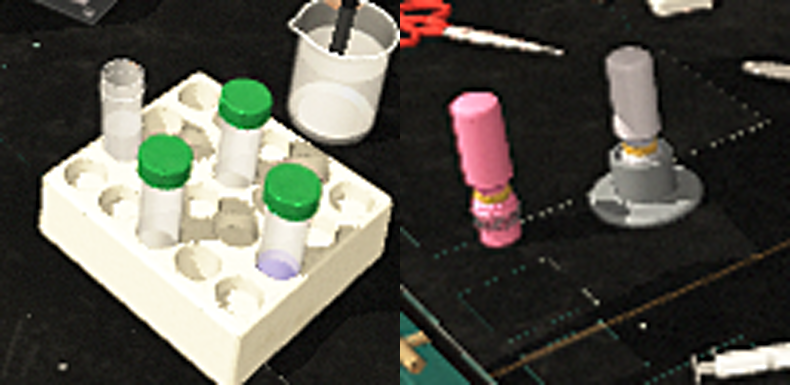

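drive_tool(
  commands=[
    {"dx": 20,"dy": -32,"dz": 5,"yaw": -6.7},
    {"dx": 20,"dy": -32,"dz": 5,"yaw": -6.7},
    {"dx": 20,"dy": -32,"dz": 5,"yaw": -6.7},
    {"dx": 20,"dy": -32,"dz": 5,"yaw": -6.7},
    {"dx": 20,"dy": -32,"yaw": -6.7},
  ],
)

```text
invalid input
```

drive_tool(
  commands=[
    {"dx": 20,"dy": -32,"yaw": -6.7},
    {"dx": 20,"dy": -32,"yaw": -6.7},
    {"dx": 20,"dy": -32,"yaw": -6.7},
    {"dx": 1,"dy": -38},
    {"dx": 1,"dy": -38},
  ],
)

```text
invalid input
```

drive_tool(
  commands=[
    {"dx": 1,"dy": -38},
    {"dx": 1,"dy": -38},
    {"dx": 1,"dy": -38},
    {"dx": 1,"dy": -38},
    {"dx": 1,"dy": -38},
  ],
)

```text
invalid input
```

drive_tool(
  commands=[
    {"dx": 0,"dy": -38},
    {"dx": 0,"dy": -38},
    {"dx": 0,"dy": -38},
    {"dx": 0,"dy": -38},
    {"dx": 0,"dy": -38},
  ],
  grip=0.65,
)

```text
invalid input
```

drive_tool(
  commands=[
    {"dx": 0,"dy": -34},
    {"dx": 0},
    {"dx": 0},
  ],
)

```text
invalid input
```

```bash
cat >> h.py <<'E'
def q(name,c,f=None):
    return [(np.round(r["pixel"],1).tolist(),round(r["conf"],2)) for r in getattr(env,f or 'place_of')(name,c)][:4]
E
python3 - <<'E'
from h import *
s=env.state();print(s['t'],s['eef_pos'],s['tcp_rot'],s['joints'],s['ft_force'])
save('wrist','w1')
for n in('tube_mid','tube_foot'): 
  for p,c in q(n,'wrist'): print(n,p,c,atz('wrist',p,65 if n=='tube_mid' else 9).round(1))
im=np.load('pics/w1.npy')
E
```

```text
1.25 [280.14185378 558.72905403 214.67778365] [3.14148127e+00 1.15549738e-05 2.67680406e+00] [ 1.00040430e+00  4.90889045e-01  1.55887091e+00  2.82164091e-07
  1.09172071e+00 -1.05603565e-01] [ 0.02466251  0.30925553 -0.05798282]
```

View pics/w1.png

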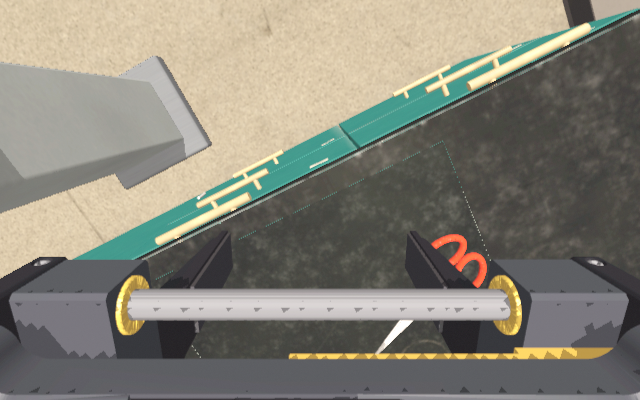

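drive_tool(
  commands=[
    {"dx": 20,"dy": -32,"dz": 5,"yaw": -6.7},
    {"dx": 20,"dy": -32,"dz": 5,"yaw": -6.7},
    {"dx": 20,"dy": -32,"dz": 5,"yaw": -6.7},
    {"dx": 20,"dy": -32,"dz": 5,"yaw": -6.7},
    {"dx": 20,"dy": -32,"dz": 0,"yaw": -6.7},
  ],
)

```text
t: 1.82
eef_pos: [380.9, 397.5, 235.6]
tcp_rot: [3.14, -0.0, 2.087]
ft_force: [-0.4, -0.1, -0.2]
opening: 1.004
```

drive_tool(
  commands=[
    {"dx": 20,"dy": -32,"dz": 0,"yaw": -6.7},
    {"dx": 20,"dy": -32,"dz": 0,"yaw": -6.7},
    {"dx": 20,"dy": -32,"dz": 0,"yaw": -6.7},
    {"dx": 1,"dy": -38,"dz": 0,"yaw": 0},
    {"dx": 1,"dy": -38,"dz": 0,"yaw": 0},
  ],
)

```text
t: 2.23
eef_pos: [442.7, 225.0, 234.4]
tcp_rot: [3.141, 0.0, 1.74]
ft_force: [1.2, 1.3, 0.1]
opening: 0.998
```

drive_tool(
  commands=[
    {"dx": 1,"dy": -38,"dz": 0,"yaw": 0},
    {"dx": 1,"dy": -38,"dz": 0,"yaw": 0},
    {"dx": 1,"dy": -38,"dz": 0,"yaw": 0},
    {"dx": 1,"dy": -38,"dz": 0,"yaw": 0},
    {"dx": 1,"dy": -38,"dz": 0,"yaw": 0},
  ],
)

```text
t: 2.65
eef_pos: [446.8, 35.0, 234.9]
tcp_rot: [3.141, 0.0, 1.741]
ft_force: [0.9, 1.0, 0.0]
opening: 1.005
```

drive_tool(
  commands=[
    {"dx": 0,"dy": -38,"dz": 0,"yaw": 0},
    {"dx": 0,"dy": -38,"dz": 0,"yaw": 0},
    {"dx": 0,"dy": -38,"dz": 0,"yaw": 0},
    {"dx": 0,"dy": -38,"dz": 0,"yaw": 0},
    {"dx": 0,"dy": -38,"dz": 0,"yaw": 0},
  ],
  grip=0.65,
)

```text
t: 3.07
eef_pos: [446.8, -155.2, 234.9]
tcp_rot: [3.141, 0.0, 1.741]
ft_force: [1.2, -0.1, 0.5]
opening: 0.706
```

drive_tool(
  commands=[
    {"dx": 0,"dy": -34,"dz": 0,"yaw": 0},
    {"dx": 0,"dy": 0,"dz": 0,"yaw": 0},
    {"dx": 0,"dy": 0,"dz": 0,"yaw": 0},
  ],
)

```text
t: 3.32
eef_pos: [446.9, -188.6, 234.4]
tcp_rot: [-3.141, -0.0, 1.738]
ft_force: [-0.5, -0.3, -1.0]
opening: 0.653
```

```bash

python3 - <<'E'
from h import *
s=env.state();print(s['t'],s['eef_pos'],s['tcp_rot'],s['joints'],s['ft_force'])
save('wrist','w2')
for n in('tube_mid','tube_foot'): 
  for p,c in q(n,'wrist'): print(n,p,c,atz('wrist',p,65 if n=='tube_mid' else 9).round(1))
E
```

```text
3.3167 [ 446.85814667 -188.59372597  234.43352074] [-3.14145882e+00 -2.91269069e-04  1.73821180e+00] [-5.35731502e-01  2.69457431e-01  1.86500778e+00  1.60438862e-04
  1.00741788e+00 -7.03232698e-01] [-0.53532775 -0.2774209  -0.9572313 ]
tube_mid [318.3, 191.2] 0.79 [ 448.2 -198.    65. ]
```

View pics/w2.png

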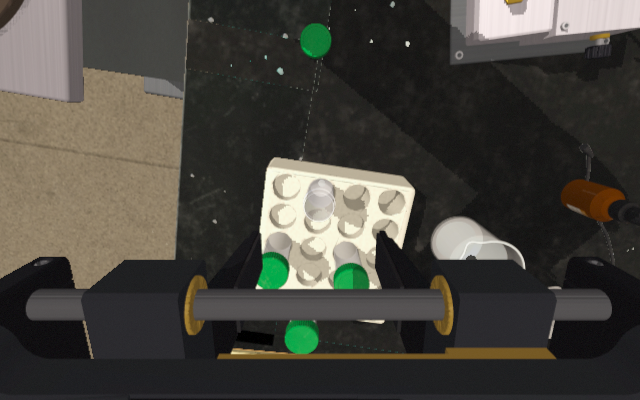

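```bash

python3 - <<'E'
from h import *
im=np.load('pics/w2.npy')[150:260,250:390]
cv2.imwrite('pics/w2c.png',cv2.resize(im,None,fx=5,fy=5,interpolation=cv2.INTER_CUBIC))
for p,z in [((320,203),121),((318.3,191.2),65),((320,187),9)]: print(p,z,atz('wrist',p,z).round(1))
for z in(9,65,121): print(z,proj('wrist',(448,-202,z)).round(1))
E
```

```text
(320, 203) 121 [ 449.2 -193.7  121. ]
(318.3, 191.2) 65 [ 448.4 -197.7   65. ]
(320, 187) 9 [ 451.9 -206.5    9. ]
9 [317.4 182.9]
65 [317.3 195.1]
121 [317.1 211.7]
```

View pics/w2c.png

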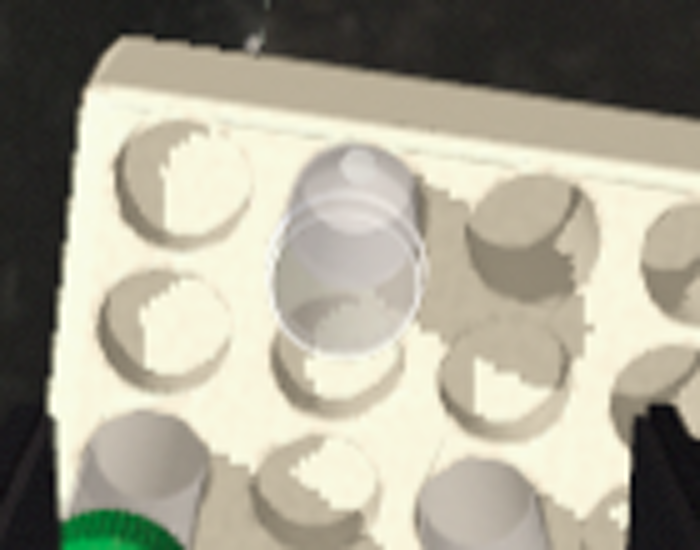

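drive_tool(
  commands=[
    {"dx": 2,"dy": -8,"dz": -33,"yaw": 0},
    {"dx": 0,"dy": 0,"dz": -33,"yaw": 0},
    {"dx": 0,"dy": 0,"dz": -30,"yaw": 0},
    {"dx": 0,"dy": 0,"dz": 0,"yaw": 0},
    {"dx": 0,"dy": 0,"dz": 0,"yaw": 0},
  ],
)

```text
t: 3.88
eef_pos: [449.0, -194.1, 138.5]
tcp_rot: [-3.14, -0.002, 1.743]
ft_force: [-0.2, -0.1, -0.2]
opening: 0.652
```

```bash

python3 - <<'E'
from h import *
s=env.state();print(s['t'],s['eef_pos'],s['tcp_rot'])
save('wrist','w3')
print(proj('wrist',s['eef_pos']))
for z in(9,65,121): print(z,proj('wrist',(449,-197,z)).round(1))
E
```

```text
3.8833 [ 449.04178604 -194.12491805  138.5025577 ] [-3.13979261e+00 -1.69432458e-03  1.74283610e+00]
[318.39845458 246.77249917]
9 [317.8 192.1]
65 [317.7 210.7]
121 [317.5 239.2]
```

View pics/w3.png

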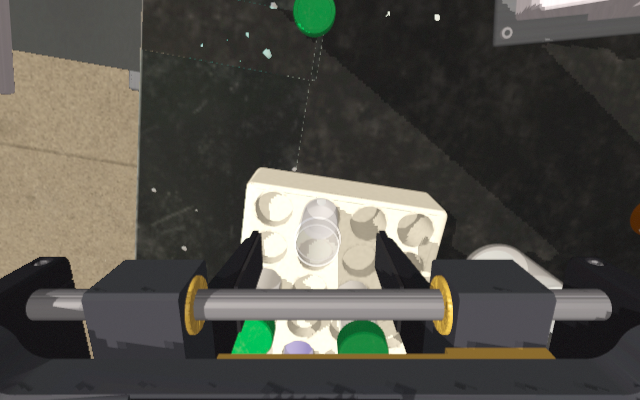

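drive_tool(
  commands=[
    {"dx": 0,"dy": -4,"dz": -10,"yaw": 0},
    {"dx": 0,"dy": 0,"dz": -20,"yaw": 0},
    {"dx": 0,"dy": 0,"dz": -20,"yaw": 0},
    {"dx": 0,"dy": 0,"dz": -7,"yaw": 0},
    {"dx": 0,"dy": 0,"dz": 0,"yaw": 0},
  ],
)

```text
t: 4.35
eef_pos: [449.0, -199.2, 81.2]
tcp_rot: [-3.141, -0.001, 1.741]
ft_force: [0.2, 0.5, -0.1]
opening: 0.648
```

```bash

python3 - <<'E'
from h import *
s=env.state();print(s['t'],s['eef_pos'],s['tcp_rot'],s['ft_force'])
save('wrist','w4',(200,150,440,330),3)
for z in(65,121): print(z,proj('wrist',(449,-198,z)).round(1))
E
```

```text
4.35 [ 449.0001753  -199.22314921   81.19742735] [-3.14088355e+00 -7.03089964e-04  1.74136670e+00] [ 0.24830664  0.46430855 -0.10930104]
65 [319.1 234.6]
121 [319.4 282.7]
```

View pics/w4.png

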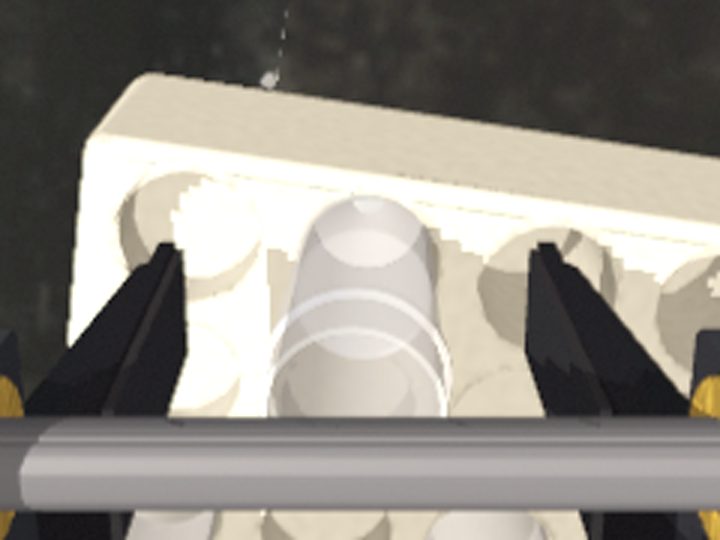

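drive_tool(
  commands=[
    {"dx": 0,"dy": 0,"dz": 0,"yaw": 0},
    {"dx": 0,"dy": 0,"dz": 0,"yaw": 0},
    {"dx": 0,"dy": 0,"dz": 0,"yaw": 0},
    {"dx": 0,"dy": 0,"dz": 0,"yaw": 0},
    {"dx": 0,"dy": 0,"dz": 0,"yaw": 0},
  ],
  grip=0,
)

```text
t: 4.82
eef_pos: [449.3, -199.3, 82.1]
tcp_rot: [3.141, 0.0, 1.741]
ft_force: [-0.6, -0.4, 0.2]
opening: 0.355
```

drive_tool(
  commands=[
    {"dx": 0,"dy": 0,"dz": 0,"yaw": 0},
    {"dx": 0,"dy": 0,"dz": 0,"yaw": 0},
    {"dx": 0,"dy": 0,"dz": 10,"yaw": 0},
    {"dx": 0,"dy": 0,"dz": 20,"yaw": 0},
    {"dx": 0,"dy": 0,"dz": 30,"yaw": 0},
  ],
)

```text
t: 5.23
eef_pos: [448.1, -198.7, 141.3]
tcp_rot: [-3.138, -0.003, 1.741]
ft_force: [0.6, -0.6, -1.3]
opening: 0.287
```

drive_tool(
  commands=[
    {"dx": 0,"dy": 0,"dz": 30,"yaw": 0},
    {"dx": 0,"dy": 0,"dz": 30,"yaw": 0},
    {"dx": 0,"dy": 0,"dz": 10,"yaw": 0},
    {"dx": 0,"dy": 0,"dz": 0,"yaw": 0},
  ],
)

```text
t: 5.57
eef_pos: [449.7, -199.6, 214.8]
tcp_rot: [3.138, 0.003, 1.741]
ft_force: [0.4, 0.6, -1.0]
opening: 0.292
```

```bash

python3 - <<'E'
from h import *
s=env.state();print(s['t'],s['eef_pos'],s['tcp_rot'],s['ft_force'])
save('wrist','w5'); save('scene','s5',(250,150,470,330),3.5)
print(q('tube_mid','wrist'),q('tube_foot','wrist'),proj('wrist',s['eef_pos']))
print(q('tube_mid','scene'),q('tube_foot','scene'),proj('scene',s['eef_pos']))
print(q('well_mouth','wrist'))
E
```

```text
5.5667 [ 449.66190765 -199.60437956  214.75861309] [3.13814354 0.00314176 1.74145569] [ 0.35787029  0.61415469 -1.04604331]
[([320.8, 238.2], 0.89)] [] [321.22514133 253.30298241]
[] [([348.5, 235.8], 0.71)] [352.09729292 206.01038759]
[]
```

View pics/w5.png

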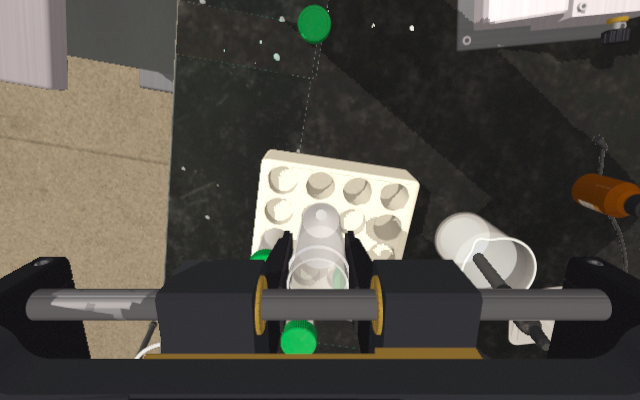

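View pics/s5.png

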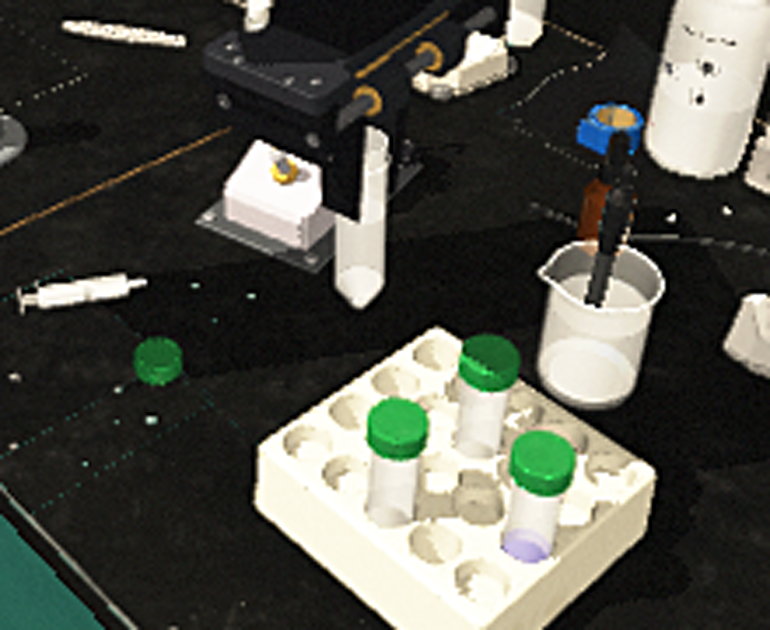

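drive_tool(
  commands=[
    {"dx": 14,"dy": 11,"dz": 2,"yaw": 6.6},
    {"dx": 14,"dy": 11,"dz": 2,"yaw": 6.6},
    {"dx": 14,"dy": 11,"dz": 2,"yaw": 6.6},
    {"dx": 14,"dy": 11,"dz": 2,"yaw": 6.6},
    {"dx": 14,"dy": 11,"dz": 2,"yaw": 6.6},
  ],
)

```text
t: 6.33
eef_pos: [519.6, -143.7, 221.0]
tcp_rot: [-3.141, -0.001, 2.323]
ft_force: [0.4, 0.3, -1.3]
opening: 0.293
```

drive_tool(
  commands=[
    {"dx": 14,"dy": 11,"dz": 0,"yaw": 6.6},
    {"dx": 14,"dy": 11,"dz": 0,"yaw": 6.6},
    {"dx": 14,"dy": 11,"dz": 0,"yaw": 6.6},
    {"dx": 14,"dy": 11,"dz": 0,"yaw": 6.6},
    {"dx": 14,"dy": 11,"dz": 0,"yaw": 6.6},
  ],
)

```text
t: 6.75
eef_pos: [589.6, -88.6, 220.7]
tcp_rot: [3.141, -0.002, 2.899]
ft_force: [-1.0, -0.4, -0.8]
opening: 0.293
```

drive_tool(
  commands=[
    {"dx": 14,"dy": 12,"dz": 0,"yaw": 6.6},
    {"dx": 14,"dy": 12,"dz": 0,"yaw": 6.6},
    {"dx": 14,"dy": 12,"dz": 0,"yaw": 6.6},
    {"dx": 14,"dy": 12,"dz": 0,"yaw": 6.6},
    {"dx": 0,"dy": 0,"dz": 0,"yaw": 0},
  ],
)

```text
t: 7.17
eef_pos: [646.7, -39.4, 220.3]
tcp_rot: [3.141, -0.001, -2.921]
ft_force: [0.4, 0.6, -1.0]
opening: 0.29
```

drive_tool(
  commands=[
    {"dx": 0,"dy": 0,"dz": 0,"yaw": 0},
    {"dx": 0,"dy": 0,"dz": 0,"yaw": 0},
  ],
)

```text
t: 7.33
eef_pos: [644.6, -41.5, 220.9]
tcp_rot: [3.141, -0.001, -2.931]
ft_force: [-0.9, 0.2, 0.6]
opening: 0.293
```

```bash

python3 - <<'E'
from h import *
s=env.state();print(s['t'],s['eef_pos'],s['tcp_rot'],s['ft_force'],s['joints'])
save('wrist','w6')
for n,z in(('well_mouth',64),('nozzle_tip',135),('nipple',47),('block',0),('tube_mid',200)):
  for p,c in q(n,'wrist'): print(n,p,c,atz('wrist',p,z).round(1))
print(proj('wrist',s['eef_pos']))
E
```

```text
7.3333 [644.58935999 -41.48304746 220.91954435] [ 3.14112740e+00 -1.43760434e-03 -2.93134418e+00] [-0.9142385   0.23184609  0.56329781] [-1.66428865e-01  5.16139916e-01  1.49526991e+00 -1.06241229e-04
  1.13169078e+00 -1.94742809e+00]
well_mouth [385.1, 215.4] 0.56 [662.8  31.6  64. ]
nozzle_tip [401.5, 265.0] 0.56 [682.1  37.  135. ]
nipple [380.4, 148.8] 0.67 [599.8  13.   47. ]
nipple [467.7, 276.4] 0.6 [719.1 147.3  47. ]
block [633.0, 78.0] 0.4 [471.5 273.5   0. ]
tube_mid [320.5, 238.5] 0.77 [646.9 -40.3 200. ]
[319.59147625 248.99508386]
```

View pics/w6.png

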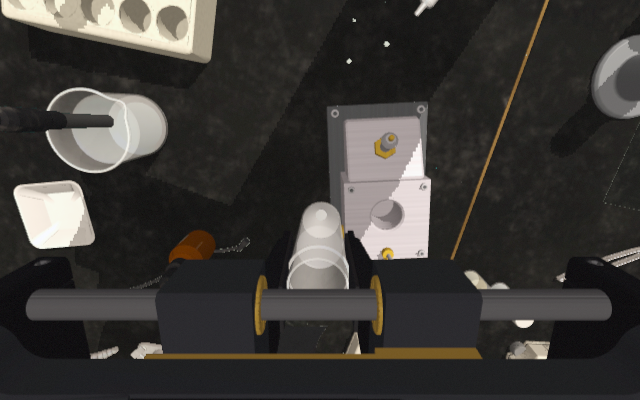

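```bash

python3 - <<'E'
from h import *
im=np.load('pics/w6.npy')
cv2.imwrite('pics/w6c.png',cv2.resize(im[90:270,310:450],None,fx=4.2,fy=3.3,interpolation=cv2.INTER_CUBIC)) if 0 else cv2.imwrite('pics/w6c.png',cv2.resize(im[95:265,310:450],None,fx=3.5,fy=3.5,interpolation=cv2.INTER_CUBIC))
print(cam('wrist'))
E
```

```text
(array([[338.60245718,   0.        , 318.37698844],
       [  0.        , 338.60245718, 199.15374346],
       [  0.        ,   0.        ,   1.        ]]), array([[-2.08936689e-01,  9.77928833e-01,  8.11150818e-04],
       [ 9.40296127e-01,  2.00668351e-01,  2.74909816e-01],
       [ 2.68679463e-01,  5.82014687e-02, -9.61469675e-01]]), array([ 175.73648036, -631.02375316,  228.38838509]))
```

View pics/w6c.png

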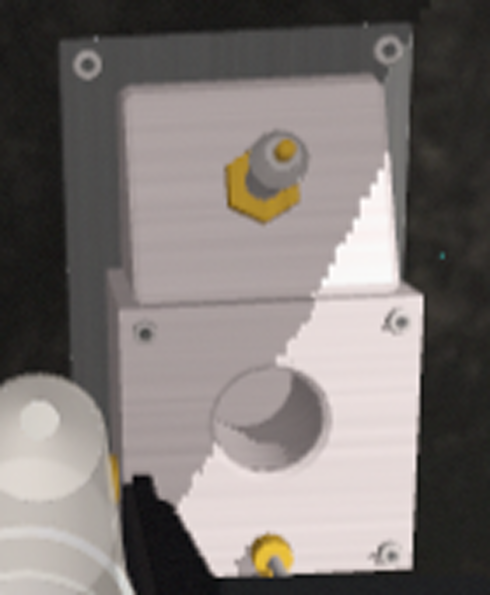

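```bash

python3 - <<'E'
from h import *
c=cam('wrist')
f=lambda x,y,z: atz('wrist',(310+x/3.5,95+y/3.5),z,c)
for n,a in dict(well=(271,417,64),s1=(145,332,64),s2=(400,320,64),s3=(388,555,64),p1=(88,64,7),p2=(390,50,7),e1=(122,305,64),e2=(421,294,64),tip=(282,152,85),hex=(262,187,50)).items(): print(n,f(*a).round(1))
d=lambda a,b: np.degrees(np.arctan2(*(f(*b)-f(*a))[1::-1]))
print(d((145,332,64),(400,320,64))-90,d((88,64,7),(390,50,7))-90,d((122,305,64),(421,294,64))-90,d((388,555,64),(400,320,64))-180)
E
```

```text
well [661.5  33.8  64. ]
s1 [644.2  -8.2  64. ]
s2 [625.6  62.2  64. ]
s3 [696.6  80.1  64. ]
p1 [576.1 -37.7   7. ]
p2 [552.1  54.4   7. ]
e1 [637.9 -16.5  64. ]
e2 [617.   65.8  64. ]
tip [585.6  11.8  85. ]
hex [598.4  16.8  50. ]
14.83184881673698 14.634160610708946 14.211150191292091 -345.8568947392112
```

```bash

python3 - <<'E'
from h import *
im=np.load('pics/w6.npy')
cv2.imwrite('pics/w6t.png',cv2.resize(im[190:310,270:370],None,fx=5,fy=5,interpolation=cv2.INTER_CUBIC))
s=env.state();e=s['eef_pos'];print(e,s['tcp_rot'])
for z in (-73,-55,39): print(z,proj('wrist',e+[0,0,z]).round(1))
E
```

```text
[644.91622689 -41.69177413 221.82002829] [ 3.14156505e+00  1.29446304e-04 -2.93030575e+00]
-73 [318.8 209.6]
-55 [318.9 217.4]
39 [319.4 287.5]
```

View pics/w6t.png

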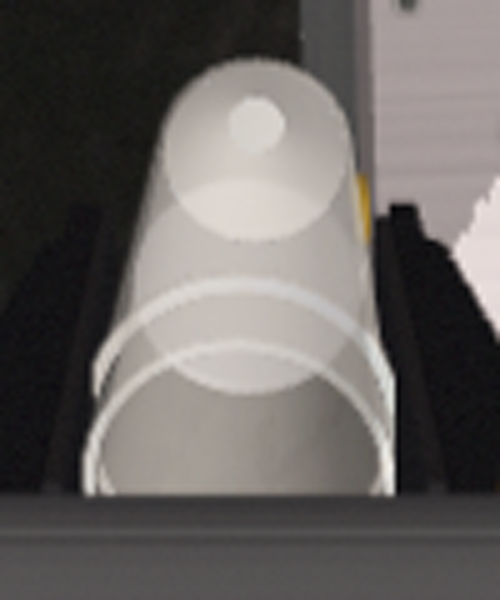

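drive_tool(
  commands=[
    {"dx": 2,"dy": 25,"dz": 5,"yaw": 1.2},
    {"dx": 4,"dy": 25,"dz": 3,"yaw": 1.2},
    {"dx": 6,"dy": 24,"dz": 0,"yaw": 0},
    {"dx": 0,"dy": 0,"dz": 0,"yaw": 0},
    {"dx": 0,"dy": 0,"dz": -20,"yaw": 0},
  ],
)

```text
t: 8.05
eef_pos: [658.6, 33.6, 212.9]
tcp_rot: [-3.14, 0.006, -2.886]
ft_force: [0.6, 0.4, -0.2]
opening: 0.295
```

drive_tool(
  commands=[
    {"dx": 0,"dy": 0,"dz": -20,"yaw": 0},
    {"dx": 0,"dy": 0,"dz": -20,"yaw": 0},
    {"dx": 0,"dy": 0,"dz": -14,"yaw": 0},
    {"dx": 0,"dy": 0,"dz": 0,"yaw": 0},
    {"dx": 0,"dy": 0,"dz": 0,"yaw": 0},
  ],
)

```text
t: 8.47
eef_pos: [657.0, 32.2, 155.5]
tcp_rot: [3.141, -0.001, -2.888]
ft_force: [0.4, -0.5, 0.2]
opening: 0.299
```

```bash

python3 - <<'E'
from h import *
s=env.state();print(s['t'],s['eef_pos'],s['tcp_rot'],s['ft_force'])
save('wrist','w7',(240,90,440,260),4); save('scene','s7',(300,130,390,235),5.5)
for z in(-73,39): print(proj('wrist',s['eef_pos']+[0,0,z]))
print(proj('wrist',(661.5,33.8,64)))
E
```

```text
8.4667 [656.96744397  32.17405582 155.49293678] [ 3.14128535e+00 -1.02363321e-03 -2.88793961e+00] [ 0.39270134 -0.54632801  0.22350648]
[318.80967012 208.16495576]
[319.2176738  284.67532956]
[319.30941098 206.93037024]
```

View pics/w7.png

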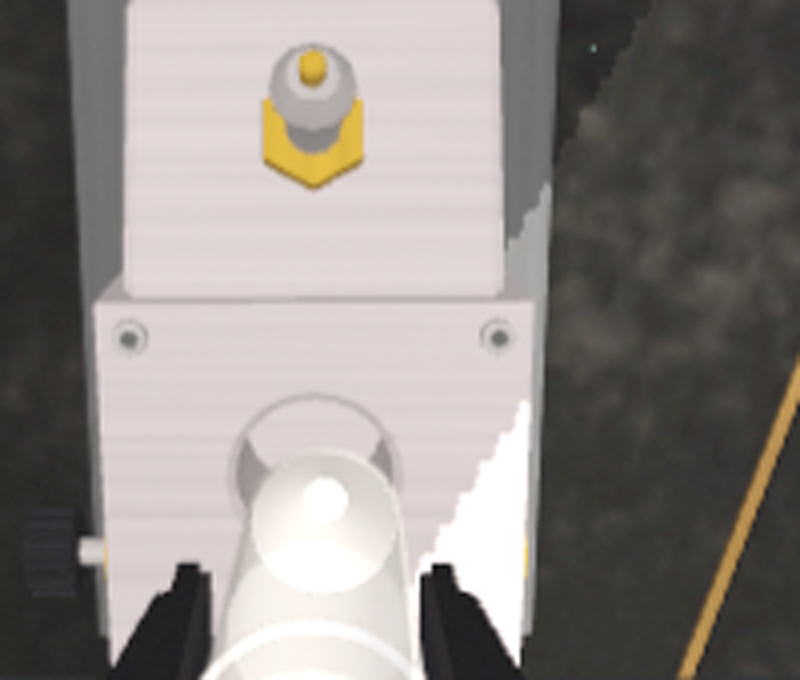

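View pics/s7.png

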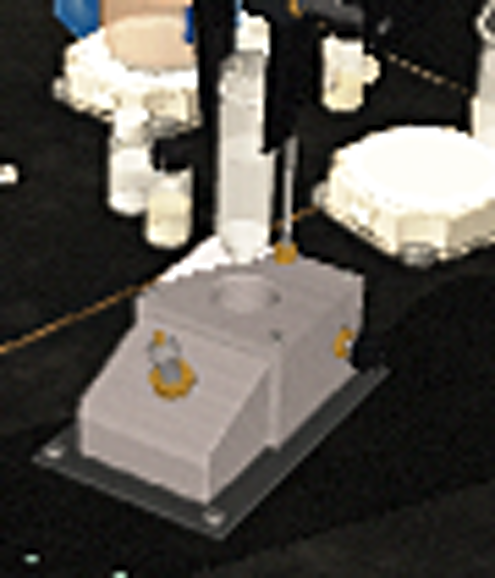

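```bash

python3 - <<'E'
from h import *
from scipy.optimize import least_squares
c=cam('wrist')
a=np.linspace(0,2*np.pi,200)
def circ(x,y,z,r): return np.array([proj('wrist',(x+r*np.cos(t),y+r*np.sin(t),z),c) for t in a])
def fit(top,l,r,z,rad,x0):
    def f(p):
        P=circ(p[0],p[1],z,rad if rad else p[2]); return np.array([P[:,1].min()-top,P[:,0].min()-l,P[:,0].max()-r])
    return least_squares(f,x0).x
print('well',fit(90+393/4,240+230/4,240+401/4,64,16,[661,34]))
e=env.state()['eef_pos'];print(e)
# foot shoulder circle: top 450, left 250,right 400 ; white tip disc centre (325,500)
for z in(78,82.5,86):print('foot',z,atz('wrist',(240+325/4,90+500/4),z,c))
for z in(92,98): print('sh',z,fit(90+450/4,240+250/4,240+400/4,z,None,[660,34,14]))
E
```

```text
well [661.8153628   33.51576396]
[657.59872346  32.35644837 156.81236912]
foot 78 [663.26511344  35.77417695  78.        ]
foot 82.5 [661.7998166   35.35185617  82.5       ]
foot 86 [660.66014127  35.02338446  86.        ]
sh 92 [662.82261581  35.53519671  13.83642265]
sh 98 [660.76415924  34.94475378  13.48438632]
```

drive_tool(
  commands=[
    {"dx": 0.5,"dy": -1.7,"dz": 0,"yaw": 0},
    {"dx": 0,"dy": 0,"dz": -10,"yaw": 0},
    {"dx": 0,"dy": 0,"dz": -8,"yaw": 0},
    {"dx": 0,"dy": 0,"dz": -6,"yaw": 0},
    {"dx": 0,"dy": 0,"dz": -6,"yaw": 0},
  ],
)

```text
t: 8.98
eef_pos: [657.4, 31.1, 124.6]
tcp_rot: [3.141, -0.001, -2.887]
ft_force: [0.5, -0.5, -0.1]
opening: 0.295
```

drive_tool(
  commands=[
    {"dx": 0,"dy": 0,"dz": -6,"yaw": 0},
    {"dx": 0,"dy": 0,"dz": -6,"yaw": 0},
    {"dx": 0,"dy": 0,"dz": 0,"yaw": 0},
  ],
)

```text
t: 9.23
eef_pos: [657.4, 31.1, 112.2]
tcp_rot: [3.141, -0.001, -2.887]
ft_force: [0.3, 0.4, -0.9]
opening: 0.292
```

```bash

python3 - <<'E'
from h import *
s=env.state();print(s['t'],s['eef_pos'],s['tcp_rot'],s['ft_force'],s['moment'])
save('wrist','w8',(240,90,440,260),4); save('scene','s8',(300,130,390,235),5.5)
E
```

```text
9.2333 [657.39099261  31.0725176  112.22453974] [ 3.14103515e+00 -1.13922049e-03 -2.88738713e+00] [ 0.32278077  0.35961161 -0.91156375] [ 0.1692491  -0.16987396 -0.01992365]
```

View pics/w8.png

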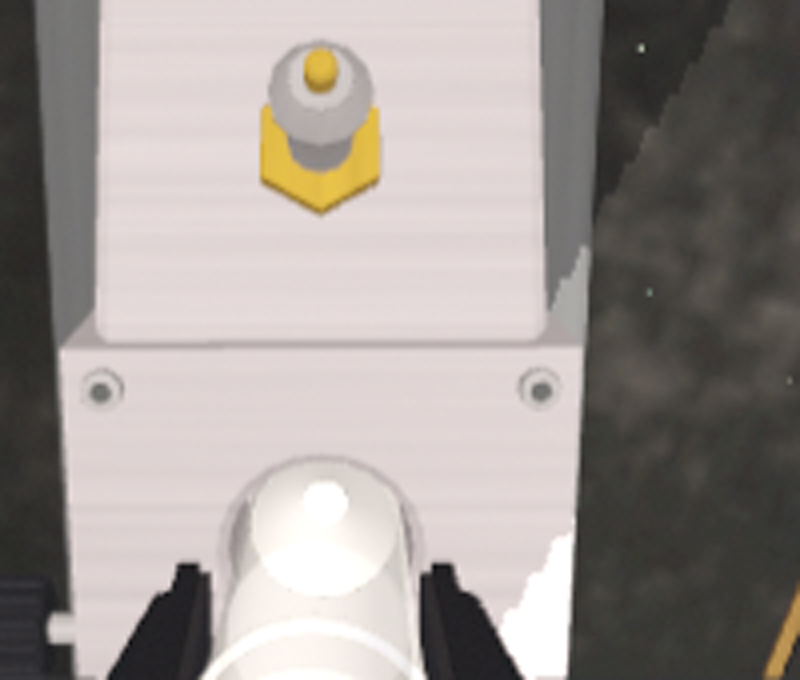

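View pics/s8.png

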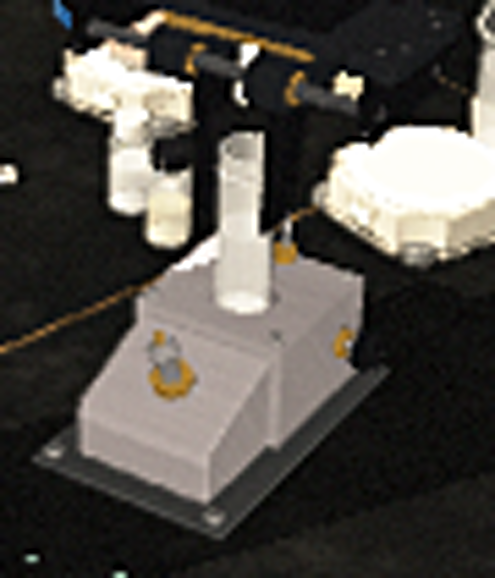

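drive_tool(
  commands=[
    {"dx": 0,"dy": 0,"dz": -6,"yaw": 0},
    {"dx": 0,"dy": 0,"dz": -6,"yaw": 0},
    {"dx": 0,"dy": 0,"dz": -5,"yaw": 0},
    {"dx": 0,"dy": 0,"dz": -2,"yaw": 0},
    {"dx": 0,"dy": 0,"dz": 0,"yaw": 0},
  ],
)

```text
t: 9.75
eef_pos: [657.8, 31.1, 94.1]
tcp_rot: [3.141, 0.0, -2.887]
ft_force: [3.2, 1.2, -2.4]
opening: 0.29
```

drive_tool(
  commands=[
    {"dx": 0,"dy": 0,"dz": -1,"yaw": 0},
    {"dx": 0,"dy": 0,"dz": 0,"yaw": 0},
    {"dx": 0,"dy": 0,"dz": 0,"yaw": 0},
  ],
)

```text
t: 10.0
eef_pos: [657.8, 31.0, 93.8]
tcp_rot: [-3.142, 0.0, -2.887]
ft_force: [3.3, 0.8, -1.1]
opening: 0.294
```

```bash

python3 - <<'E'
from h import *
s=env.state();print(s['t'],s['eef_pos'],s['tcp_rot'],s['ft_force'],s['moment'])
save('wrist','w9',(240,90,440,260),4)
E
```

```text
10.0 [657.79437292  31.0449063   93.76387258] [-3.14158335e+00  4.34038036e-04 -2.88730688e+00] [ 3.2535984   0.75670564 -1.11376318] [ 0.27876876 -0.66041556  0.00069845]
```

View pics/w9.png

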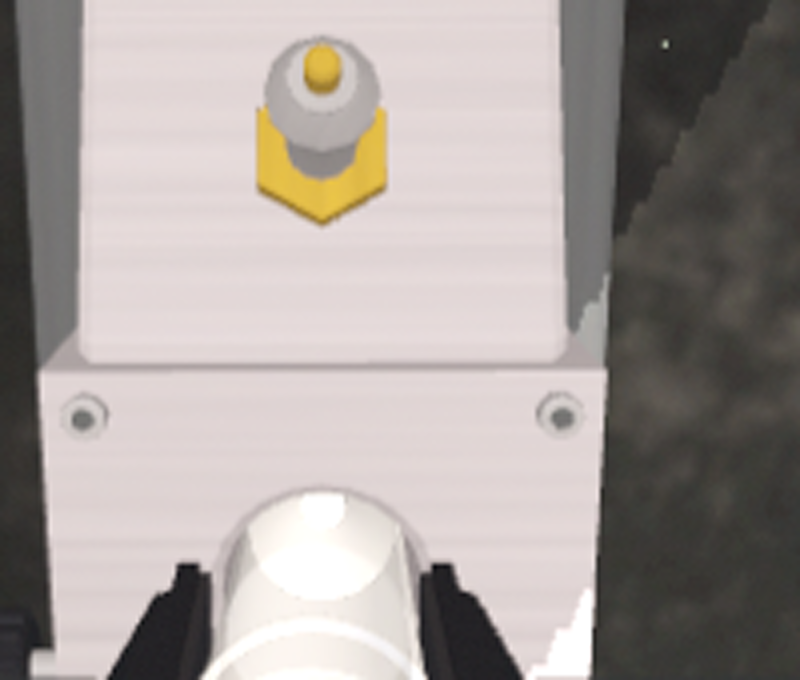

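drive_tool(
  commands=[
    {"dx": 1,"dy": 0,"dz": 0,"yaw": 0},
    {"dx": 0,"dy": 0,"dz": -1,"yaw": 0},
    {"dx": 0,"dy": 0,"dz": -1,"yaw": 0},
    {"dx": 0,"dy": 0,"dz": -1,"yaw": 0},
    {"dx": 0,"dy": 0,"dz": 0,"yaw": 0},
  ],
)

```text
t: 10.47
eef_pos: [658.7, 31.0, 91.4]
tcp_rot: [-3.141, 0.001, -2.887]
ft_force: [-2.0, 0.1, 8.2]
opening: 0.297
```

drive_tool(
  commands=[
    {"dx": 0,"dy": 0,"dz": 0,"yaw": 0},
    {"dx": 0,"dy": 0,"dz": 0,"yaw": 0},
  ],
)

```text
t: 10.63
eef_pos: [658.7, 31.0, 91.5]
tcp_rot: [-3.141, 0.001, -2.887]
ft_force: [-0.7, -0.2, 7.7]
opening: 0.298
```

drive_tool(
  commands=[
    {"dx": 0,"dy": 0,"dz": 0,"yaw": 0},
    {"dx": 0,"dy": 0,"dz": 0,"yaw": 0},
    {"dx": 0,"dy": 0,"dz": 0,"yaw": 0},
    {"dx": 0,"dy": 0,"dz": 0,"yaw": 0},
    {"dx": 0,"dy": 0,"dz": 0,"yaw": 0},
  ],
  grip=0.6,
)

```text
t: 11.05
eef_pos: [658.5, 31.0, 90.4]
tcp_rot: [3.141, -0.001, -2.887]
ft_force: [-0.6, 0.3, -0.4]
opening: 0.575
```

drive_tool(
  commands=[
    {"dx": 0,"dy": 0,"dz": 10,"yaw": 0},
    {"dx": 0,"dy": 0,"dz": 20,"yaw": 0},
    {"dx": 0,"dy": 0,"dz": 30,"yaw": 0},
    {"dx": 0,"dy": 0,"dz": 30,"yaw": 0},
    {"dx": 0,"dy": 0,"dz": 20,"yaw": 0},
  ],
)

```text
t: 11.47
eef_pos: [659.1, 31.0, 204.3]
tcp_rot: [-3.141, 0.003, -2.887]
ft_force: [-0.5, 0.7, -0.5]
opening: 0.6
```

drive_tool(
  commands=[
    {"dx": 0,"dy": 0,"dz": 0,"yaw": 0},
    {"dx": 0,"dy": 0,"dz": 0,"yaw": 0},
  ],
)

```text
t: 11.63
eef_pos: [658.9, 31.0, 202.3]
tcp_rot: [-3.141, 0.002, -2.887]
ft_force: [0.1, -0.4, -0.8]
opening: 0.6
```

```bash

python3 - <<'E'
from h import *
s=env.state();print(s['t'],s['eef_pos'],s['tcp_rot'],s['ft_force'],s['opening'])
save('wrist','w10'); save('scene','s10',(300,130,390,235),5.5)
for p,z in (('tube_mid',75),('coupler_mid',93),('park_cup',0)): print(p,[(a,b,atz('wrist',a,z).round(1)) for a,b in q(p,'wrist')])
for r in (131,19): print(proj('wrist',(661.8,33.5,r)),proj('scene',(661.8,33.5,r)))
E
```

```text
11.6333 [658.89322526  31.04697196 202.26337596] [-3.14092652e+00  2.39232234e-03 -2.88724712e+00] [ 0.13803386 -0.38820414 -0.76323338] 0.6001952143114346
tube_mid [([322.1, 116.1], 0.7, array([592.5,  17.1,  75. ])), ([319.9, 190.9], 0.6, array([656.4,  31.8,  75. ])), ([321.4, 182.2], 0.31, array([648.3,  31.1,  75. ]))]
coupler_mid []
park_cup [([590.7, 55.9], 0.84, array([468.9, 268.1,   0. ]))]
[320.76624513 216.82867675] [344.52640161 162.34317281]
[319.89804557 182.84602976] [342.80797814 196.49699346]
```

View pics/w10.png

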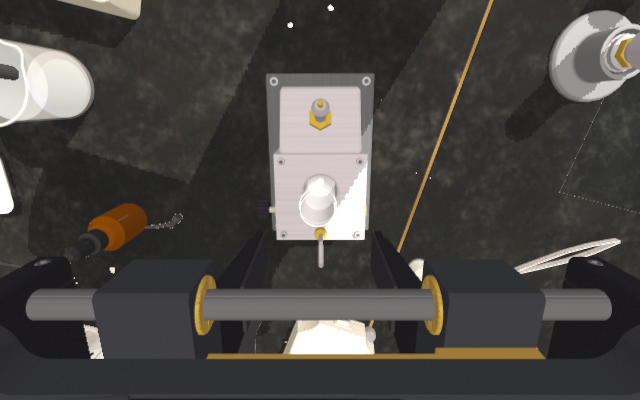

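View pics/s10.png

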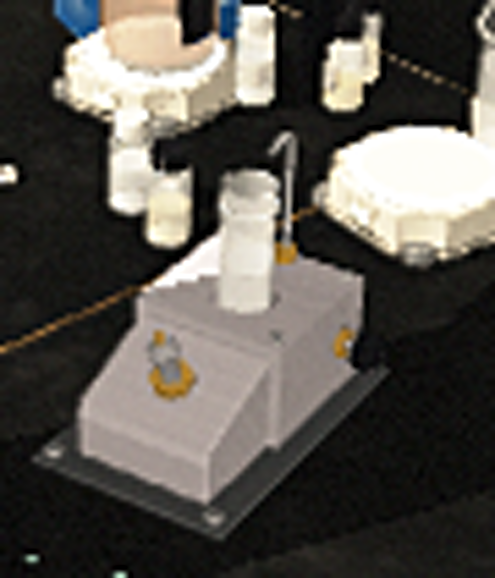

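```bash
cat >> h.py <<'E'
from scipy.spatial.transform import Rotation as Ro
def wcam(pos,rot):
    K=cam('wrist')[0]
    Rt=Ro.from_euler('xyz',rot).as_matrix()
    s=env.state();R0=Ro.from_euler('xyz',s['tcp_rot']).as_matrix();_,R,t=cam('wrist')
    off=R0.T@(-R.T@t-s['eef_pos']);Rc=R0.T@R.T
    o=np.array(pos)+Rt@off;Rn=(Rt@Rc).T
    return K,Rn,-Rn@o
E
python3 - <<'E'
from h import *
im=np.load('pics/w10.npy')
cv2.imwrite('pics/w10c.png',cv2.resize(im[60:250,260:380],None,fx=5,fy=3.1,interpolation=cv2.INTER_CUBIC) if 0 else cv2.resize(im[65:185,260:380],None,fx=5,fy=5,interpolation=cv2.INTER_CUBIC))
c7=wcam((656.97,32.17,155.49),(3.14128,-.00102,-2.88794));c8=wcam((657.39,31.07,112.22),(3.14103,-.00114,-2.88739));c9=wcam((657.79,31.04,93.76),(-3.14158,.00043,-2.88731))
for nm,ps in dict(pin=((313,67),(320,69),(322,68)),headc=((313,88),(321,92),(322,97)),hexbot=((313,188),(321,213),(322,225)),hexl=((263,100),(261,106),(258,108)),hexr=((363,101),(380,107),(386,110)),sl=((130,338),(101,390),(83,416)),sr=((497,336),(541,389),(560,415))).items():
    ob=[ray('wrist',(240+p[0]/4,90+p[1]/4),c) for p,c in zip(ps,(c7,c8,c9))]
    P=tri(ob);print(nm,P.round(1),[atz('wrist',(240+p[0]/4,90+p[1]/4),{'pin':83.5}.get(nm,64 if nm[0]=='s' else P[2]),c)[:2].round(1).tolist() for p,c in zip(ps,(c7,c8,c9))])
E
```

```text
pin [584.7  13.1  45.1] [[584.2, 13.0], [584.2, 12.7], [584.3, 12.7]]
headc [587.5  13.7  84.5] [[587.6, 13.9], [587.2, 13.7], [587.8, 13.6]]
hexbot [606.1  18.6  64. ] [[606.1, 18.6], [606.0, 18.7], [606.1, 18.6]]
hexl [594.7   4.   12.9] [[594.7, 4.1], [594.5, 4.0], [594.7, 4.0]]
hexr [588.4  24.6  44.4] [[588.5, 24.6], [588.1, 24.6], [588.4, 24.6]]
sl [642.6  -9.   67.5] [[643.5, -9.0], [643.6, -9.4], [643.6, -9.6]]
sr [624.2  60.4  68.1] [[625.0, 61.0], [625.0, 61.6], [625.1, 61.3]]
```

View pics/w10c.png

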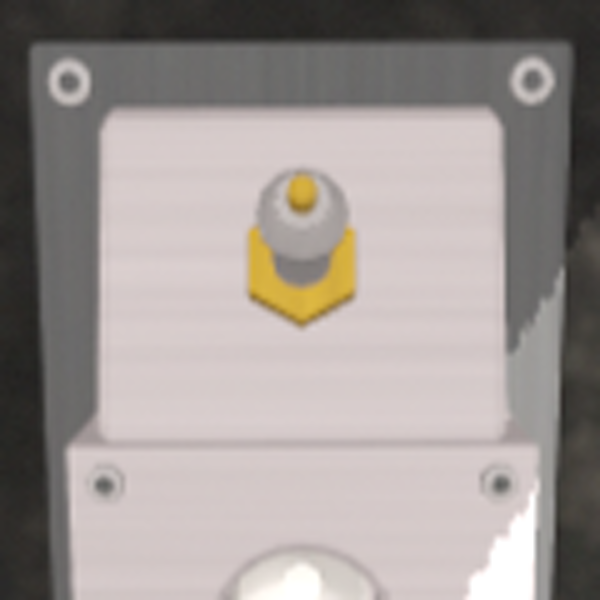

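drive_tool(
  commands=[
    {"dx": -20,"dy": 29,"dz": 6,"yaw": 0},
    {"dx": -20,"dy": 29,"dz": 6,"yaw": 0},
    {"dx": -20,"dy": 29,"dz": 6,"yaw": 0},
    {"dx": -20,"dy": 29,"dz": 6,"yaw": 0},
    {"dx": -20,"dy": 29,"dz": 6,"yaw": 0},
  ],
)

```text
t: 12.3
eef_pos: [557.4, 177.0, 230.2]
tcp_rot: [3.141, -0.001, -2.888]
ft_force: [1.3, 0.6, 0.4]
opening: 0.601
```

drive_tool(
  commands=[
    {"dx": -20,"dy": 29,"dz": 0,"yaw": 0},
    {"dx": -20,"dy": 29,"dz": 0,"yaw": 0},
    {"dx": -20,"dy": 28,"dz": 0,"yaw": 0},
    {"dx": 0,"dy": 0,"dz": 0,"yaw": 0},
    {"dx": 0,"dy": 0,"dz": 0,"yaw": 0},
  ],
)

```text
t: 12.72
eef_pos: [497.7, 263.2, 230.3]
tcp_rot: [-3.142, -0.001, -2.884]
ft_force: [-0.2, -0.6, 0.0]
opening: 0.601
```

```bash

python3 - <<'E'
from h import *
s=env.state();print(s['t'],s['eef_pos'],s['tcp_rot'],s['joints'])
save('wrist','w11')
for p,z in (('coupler_mid',93),('park_cup',0)): print(p,[(a,b,atz('wrist',a,z).round(1)) for a,b in q(p,'wrist')])
for z in (0,93,127): print(proj('wrist',s['eef_pos']*[1,1,0]+[0,0,z]))
E
```

```text
12.7167 [497.70080502 263.16736334 230.26883842] [-3.14151925e+00 -8.16862141e-04 -2.88445459e+00] [ 3.69064417e-01  3.87030644e-01  1.69289467e+00  2.09409968e-05
  1.06248729e+00 -1.45888021e+00]
coupler_mid [([333.1, 164.0], 0.79, array([472.8, 268.6,  93. ])), ([395.1, 49.1], 0.6, array([365.5, 293.4,  93. ]))]
park_cup [([329.3, 152.1], 0.86, array([475.2, 268.3,   0. ])), ([111.6, 237.9], 0.62, array([650.2,  28. ,   0. ])), ([75.4, 268.1], 0.55, array([704.9, -14.1,   0. ]))]
[320.37600238 169.12849283]
[321.00340289 187.8686537 ]
[321.3310609  197.65564585]
```

View pics/w11.png

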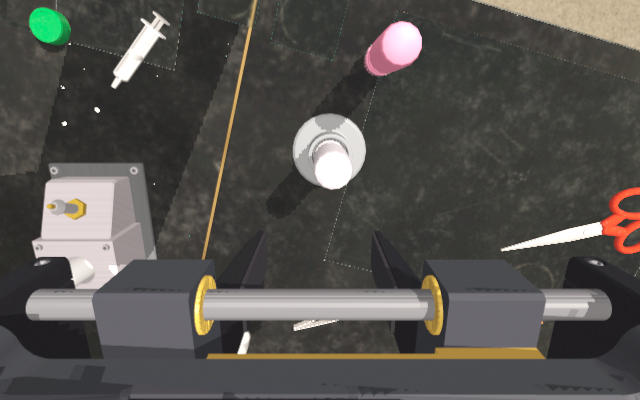

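```bash

python3 - <<'E'
from h import *
im=np.load('pics/w11.npy')
cv2.imwrite('pics/w11c.png',cv2.resize(im[100:200,280:380],None,fx=6,fy=6,interpolation=cv2.INTER_CUBIC))
for p,z in (((333.5,168.5),127),((329.5,151),0),((329.5,149),8)): print(p,z,atz('wrist',p,z).round(1))
E
```

```text
(333.5, 168.5) 127 [471.1 266.6 127. ]
(329.5, 151) 0 [473.9 268.2   0. ]
(329.5, 149) 8 [470.7 267.    8. ]
```

View pics/w11c.png

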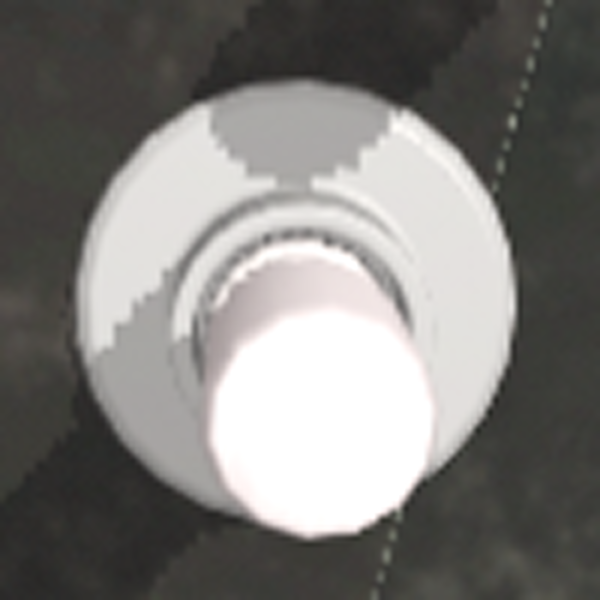

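drive_tool(
  commands=[
    {"dx": -12,"dy": 2,"dz": -20,"yaw": 0},
    {"dx": -13,"dy": 2,"dz": -30,"yaw": 0},
    {"dx": 0,"dy": 0,"dz": -30,"yaw": 0},
    {"dx": 0,"dy": 0,"dz": 0,"yaw": 0},
    {"dx": 0,"dy": 0,"dz": 0,"yaw": 0},
  ],
)

```text
t: 13.28
eef_pos: [474.1, 265.1, 150.1]
tcp_rot: [-3.141, -0.003, -2.889]
ft_force: [-0.1, 0.7, 0.1]
opening: 0.603
```

```bash

python3 - <<'E'
from h import *
s=env.state();print(s['t'],s['eef_pos'],s['tcp_rot'])
save('wrist','w12',(220,110,420,280),4)
c=cam('wrist');a=np.linspace(0,6.28,100)
P=np.array([proj('wrist',(472.6+17*np.cos(t),267.3+17*np.sin(t),127),c) for t in a]);print(P.min(0),P.max(0))
print((P.min(0)-[220,110])*4,(P.max(0)-[220,110])*4)
E
```

```text
13.2833 [474.07627218 265.12690929 150.12515033] [-3.14125103e+00 -2.50896237e-03 -2.88863204e+00]
[295.05488925 204.7509437 ] [350.1675679  256.31034511]
[300.21955701 379.00377481] [520.67027162 585.24138043]
```

View pics/w12.png

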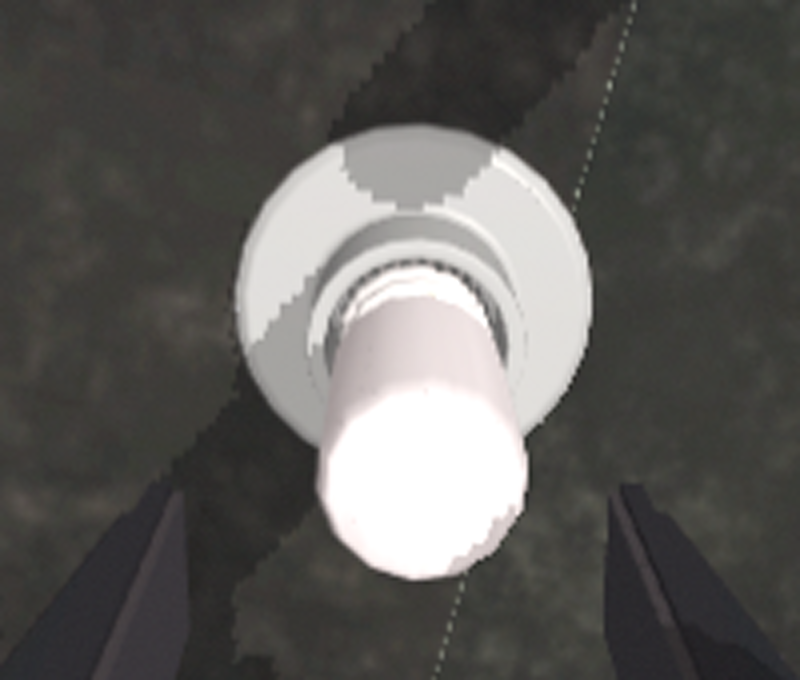

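drive_tool(
  commands=[
    {"dx": 0,"dy": 2,"dz": -20,"yaw": 0},
    {"dx": 0,"dy": 0,"dz": -20,"yaw": 0},
    {"dx": 0,"dy": 0,"dz": -20,"yaw": 0},
    {"dx": 0,"dy": 0,"dz": -16,"yaw": 0},
    {"dx": 0,"dy": 0,"dz": 0,"yaw": 0},
  ],
)

```text
t: 13.75
eef_pos: [474.1, 267.6, 73.9]
tcp_rot: [-3.141, -0.001, -2.888]
ft_force: [-0.7, -0.6, -0.4]
opening: 0.598
```

drive_tool(
  commands=[
    {"dx": 0,"dy": 0,"dz": 0,"yaw": 0},
    {"dx": 0,"dy": 0,"dz": 0,"yaw": 0},
  ],
)

```text
t: 13.92
eef_pos: [474.8, 268.2, 76.4]
tcp_rot: [3.141, 0.002, -2.888]
ft_force: [0.1, -0.4, -0.4]
opening: 0.602
```

```bash

python3 - <<'E'
from h import *
s=env.state();print(s['t'],s['eef_pos'],s['tcp_rot'],s['ft_force'])
save('wrist','w13',(220,130,420,300),4)
c=cam('wrist');a=np.linspace(0,6.28,100)
P=np.array([proj('wrist',(472.6+17*np.cos(t),268.5+17*np.sin(t),127),c) for t in a]);
print((P.min(0)-[220,130])*4,(P.max(0)-[220,130])*4)
E
```

```text
13.9167 [474.82163128 268.21040693  76.40258068] [ 3.14117665e+00  2.47901368e-03 -2.88767879e+00] [ 0.07385549 -0.36405724 -0.37976605]
[237.02792345 521.15162411] [573.83344654 817.46106743]
```

View pics/w13.png

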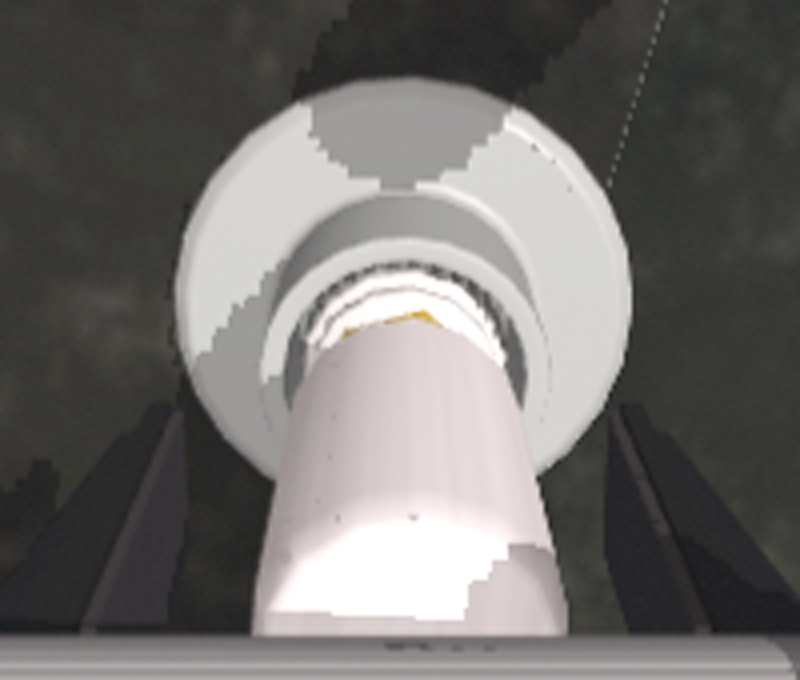

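drive_tool(
  commands=[
    {"dx": 0,"dy": 0,"dz": 0,"yaw": 0},
    {"dx": 0,"dy": 0,"dz": 0,"yaw": 0},
    {"dx": 0,"dy": 0,"dz": 0,"yaw": 0},
    {"dx": 0,"dy": 0,"dz": 0,"yaw": 0},
    {"dx": 0,"dy": 0,"dz": 0,"yaw": 0},
  ],
  grip=0,
)

```text
t: 14.38
eef_pos: [473.8, 268.2, 75.0]
tcp_rot: [3.141, 0.001, -2.887]
ft_force: [-0.6, -0.3, 2.5]
opening: 0.354
```

drive_tool(
  commands=[
    {"dx": 0,"dy": 0,"dz": 0,"yaw": 0},
    {"dx": 0,"dy": 0,"dz": 5,"yaw": 0},
    {"dx": 0,"dy": 0,"dz": 8,"yaw": 0},
    {"dx": 0,"dy": 0,"dz": 9,"yaw": 0},
    {"dx": 0,"dy": 0,"dz": 0,"yaw": 0},
  ],
)

```text
t: 14.8
eef_pos: [474.1, 268.2, 98.4]
tcp_rot: [3.141, 0.002, -2.887]
ft_force: [0.9, 0.4, -3.2]
opening: 0.352
```

drive_tool(
  commands=[
    {"dx": 0,"dy": 0,"dz": 0,"yaw": 0},
    {"dx": 0,"dy": 0,"dz": 0,"yaw": 0},
  ],
)

```text
t: 14.97
eef_pos: [473.5, 267.9, 96.7]
tcp_rot: [3.142, -0.0, -2.887]
ft_force: [0.4, 0.6, -3.6]
opening: 0.352
```

```bash

python3 - <<'E'
from h import *
s=env.state();print(s['t'],s['eef_pos'],s['tcp_rot'],s['ft_force'],s['moment'],s['opening'])
save('wrist','w14',(220,130,420,300),4);save('scene','s14',(180,100,300,220),5)
E
```

```text
14.9667 [473.47817777 267.90264681  96.70694611] [ 3.14157275e+00 -8.86343490e-05 -2.88731538e+00] [ 0.42850282  0.64259451 -3.64132907] [8.20095390e-02 5.74209582e-02 8.50445239e-05] 0.3516627434695302
```

View pics/w14.png

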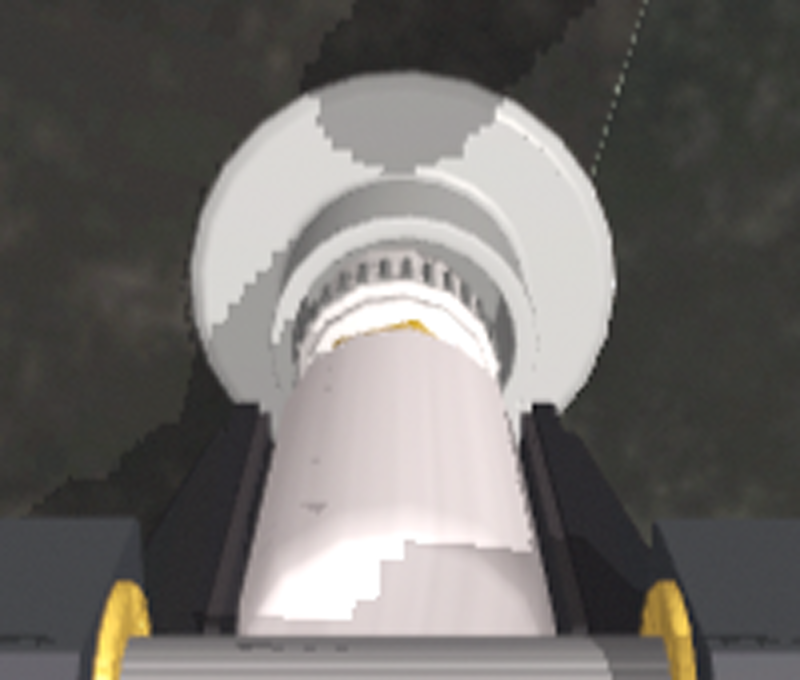

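View pics/s14.png

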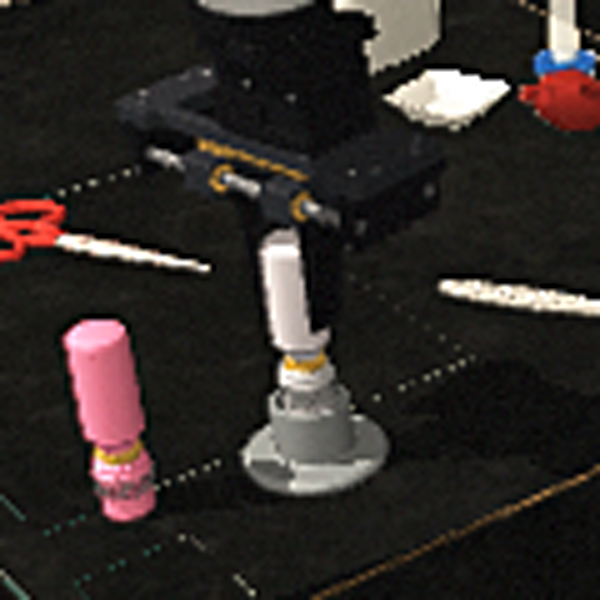

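drive_tool(
  commands=[
    {"dx": -3,"dy": -0.8,"dz": 0,"yaw": 0},
    {"dx": -3,"dy": -0.8,"dz": 0,"yaw": 0},
    {"dx": -3,"dy": -0.8,"dz": 0,"yaw": 0},
    {"dx": -3,"dy": -0.8,"dz": 0,"yaw": 0},
    {"dx": 0,"dy": 0,"dz": 0,"yaw": 0},
  ],
)

```text
t: 15.48
eef_pos: [462.7, 265.3, 97.2]
tcp_rot: [3.141, 0.004, -2.887]
ft_force: [5.5, 1.9, -2.3]
opening: 0.356
```

```bash

python3 - <<'E'
from h import *
s=env.state();print(s['t'],s['eef_pos'],s['tcp_rot'],s['ft_force'],s['moment'],s['opening'])
save('wrist','w15',(220,130,420,300),4);save('scene','s15',(180,100,300,220),5)
E
```

```text
15.4833 [462.68063751 265.30057129  97.2366226 ] [ 3.14094165  0.00411736 -2.88723677] [ 5.46207799  1.93847684 -2.25641187] [ 0.57762416 -1.13713742  0.03163451] 0.35646032814396217
```

View pics/w15.png

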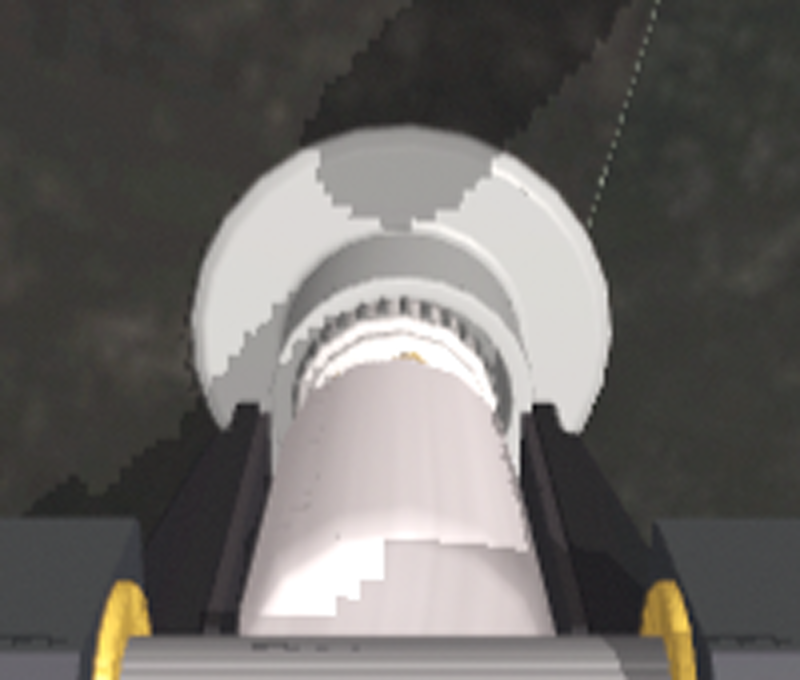

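View pics/s15.png

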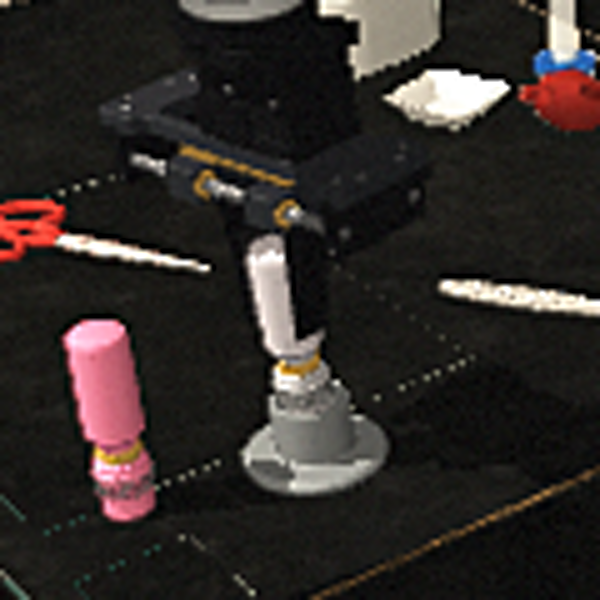

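drive_tool(
  commands=[
    {"dx": -3.5,"dy": -0.9,"dz": 0,"yaw": 0},
    {"dx": -3.5,"dy": -0.9,"dz": 0,"yaw": 0},
    {"dx": -3.5,"dy": -0.9,"dz": 0,"yaw": 0},
    {"dx": -3.5,"dy": -0.9,"dz": 0,"yaw": 0},
    {"dx": -3.5,"dy": -0.9,"dz": 0,"yaw": 0},
  ],
)

```text
t: 16.0
eef_pos: [445.6, 261.0, 97.3]
tcp_rot: [3.141, 0.005, -2.887]
ft_force: [5.6, 2.0, -2.5]
opening: 0.352
```

drive_tool(
  commands=[
    {"dx": -2,"dy": -0.5,"dz": 0,"yaw": 0},
    {"dx": 0,"dy": 0,"dz": 0,"yaw": 0},
    {"dx": 0,"dy": 0,"dz": 0,"yaw": 0},
  ],
)

```text
t: 16.25
eef_pos: [442.9, 260.2, 97.1]
tcp_rot: [3.141, 0.002, -2.887]
ft_force: [4.8, 2.9, -0.4]
opening: 0.355
```

```bash

python3 - <<'E'
from h import *
s=env.state();print(s['t'],s['eef_pos'],s['tcp_rot'],s['ft_force'],s['moment'],s['opening'])
save('wrist','w16',(220,130,420,300),4);save('scene','s16',(180,100,300,220),5)
E
```

```text
16.25 [442.89080558 260.19863708  97.07226453] [ 3.14108944e+00  2.35646413e-03 -2.88727200e+00] [ 4.80118187  2.94467106 -0.39535088] [ 0.68342286 -0.95111929  0.07283728] 0.35526994080257235
```

View pics/w16.png

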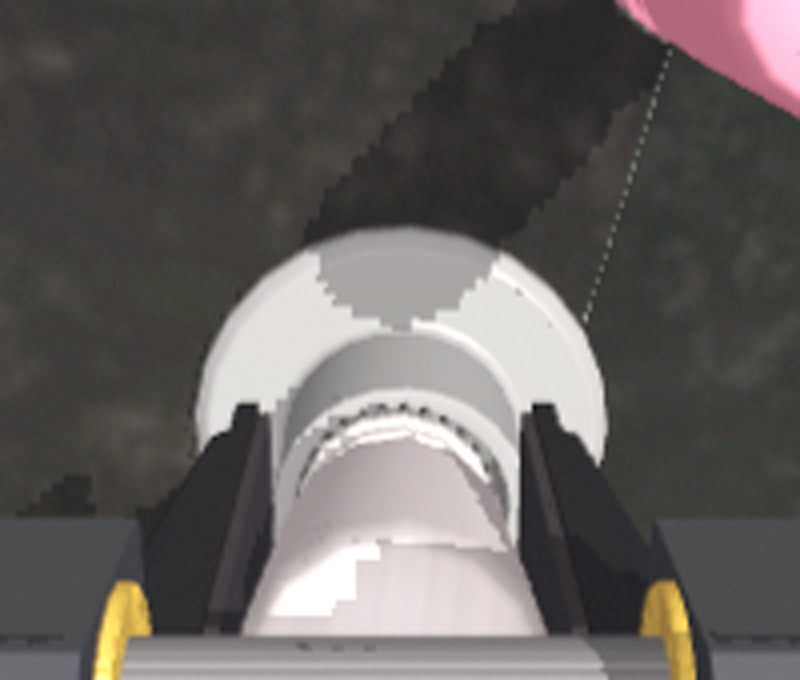

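View pics/s16.png

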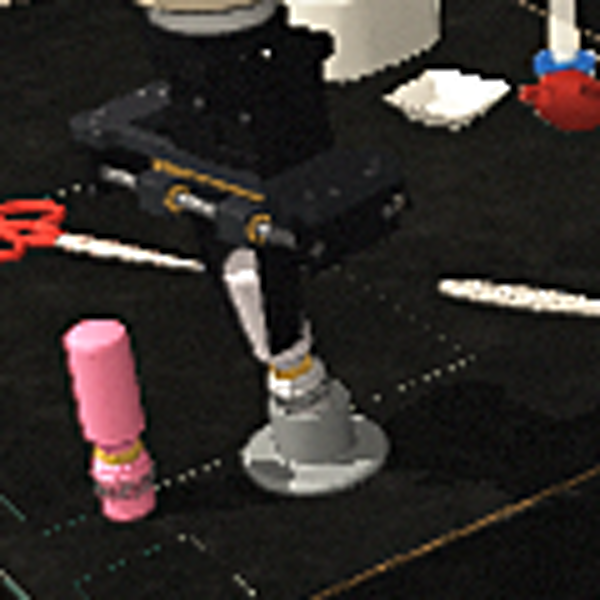

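drive_tool(
  commands=[
    {"dx": -2,"dy": -0.5,"dz": 0,"yaw": 0},
    {"dx": -1,"dy": 0,"dz": 10,"yaw": 0},
    {"dx": 0,"dy": 0,"dz": 15,"yaw": 0},
    {"dx": 0,"dy": 0,"dz": 30,"yaw": 0},
    {"dx": 0,"dy": 0,"dz": 25,"yaw": 0},
  ],
)

```text
t: 16.77
eef_pos: [437.8, 258.7, 177.6]
tcp_rot: [-3.141, -0.004, -2.887]
ft_force: [-0.2, 1.1, -3.8]
opening: 0.352
```

drive_tool(
  commands=[
    {"dx": 0,"dy": 0,"dz": 0,"yaw": 0},
    {"dx": 0,"dy": 0,"dz": 0,"yaw": 0},
    {"dx": 0,"dy": 0,"dz": 0,"yaw": 0},
  ],
)

```text
t: 17.02
eef_pos: [438.1, 258.9, 175.7]
tcp_rot: [-3.141, -0.003, -2.887]
ft_force: [-0.3, 0.3, -3.9]
opening: 0.354
```

```bash

python3 - <<'E'
from h import *
s=env.state();print(s['t'],s['eef_pos'],s['tcp_rot'],s['ft_force'],s['moment'],s['opening'])
save('wrist','w17');save('scene','s17',(180,80,300,200),5)
print('mid',q('coupler_mid','scene'),q('coupler_mouth','scene'),q('coupler_mid','wrist'),q('coupler_mouth','wrist'))
G=s['eef_pos']+[0,0,19]
b=np.radians(14.6);bx=np.array([np.cos(b),np.sin(b),0])
for th in (14,18,22,26):
    n=-np.sin(np.radians(th))*bx+np.array([0,0,np.cos(np.radians(th))])
    f=lambda k:((proj('scene',G+k*n)-[180,80])*5).round(0)
    print(th,f(-84),f(0),f(34),'wrist',proj('wrist',G-84*n).round(1))
E
```

```text
17.0167 [438.08685647 258.86709174 175.70140771] [-3.14126176e+00 -2.52917731e-03 -2.88731665e+00] [-0.31928284  0.28316219 -3.91681249] [ 0.01400076  0.11978692 -0.00208082] 0.35383715660863835
mid [([229.3, 133.5], 0.87), ([202.1, 175.0], 0.87), ([346.4, 158.5], 0.56)] [([207.2, 201.2], 0.95), ([238.3, 159.7], 0.63)] [([386.2, 126.0], 0.82)] [([371.1, 119.0], 0.68), ([321.2, 251.2], 0.56)]
14 [273. 401.] [227. 281.] [207. 229.] wrist [318.7 239. ]
18 [280. 395.] [227. 281.] [204. 231.] wrist [318.7 246.9]
22 [286. 388.] [227. 281.] [201. 234.] wrist [318.7 254.9]
26 [292. 380.] [227. 281.] [198. 238.] wrist [318.8 262.9]
```

View pics/w17.png

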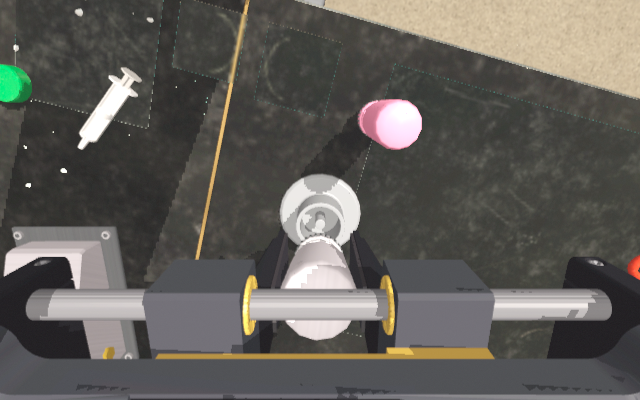

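View pics/s17.png

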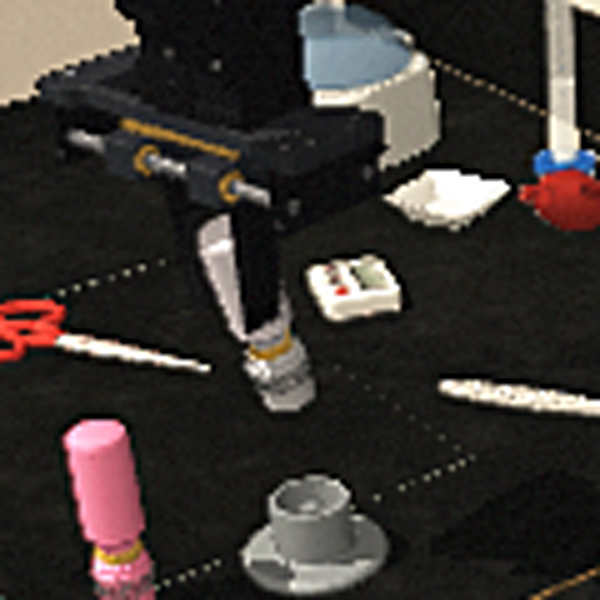

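```bash
cat >> h.py <<'E'
def model(G,th,al=0,slide=0,yaw=14.6):
    b=np.radians(yaw);bx=np.array([np.cos(b),np.sin(b),0]);by=np.array([-np.sin(b),np.cos(b),0])
    t=np.radians(th);n=-np.sin(t)*bx+np.cos(t)*np.array([0,0,1.]);
    a=np.radians(al);n=np.cos(a)*n+np.sin(a)*by
    u=np.cross(by,n);u/=np.linalg.norm(u);v=np.cross(n,u)
    return G+slide*n,n,u,v
def outline(name,G,n,u,v,segs=((-84,-46,16.5),(-30,34,17)),c=None):
    out=[]
    a=np.linspace(0,2*np.pi,40)
    for k0,k1,r in segs:
        pts=np.array([proj(name,G+k*n+r*(np.cos(t)*u+np.sin(t)*v),c) for k in (k0,k1) for t in a],np.float32)
        out.append(cv2.convexHull(pts)[:,0])
    return out
E
python3 - <<'E'
from h import *
G=np.array([438.1,258.9,194.7])
S=np.load('pics/s17.npy');W=np.load('pics/w17.npy')
def ov(im,name,box,s,th):
    i=cv2.resize(im[box[1]:box[3],box[0]:box[2]],None,fx=s,fy=s,interpolation=cv2.INTER_CUBIC)
    for h in outline(name,*model(G,th)): cv2.polylines(i,[np.int32((h-[box[0],box[1]]+.5)*s)],True,(0,255,0),1)
    cv2.putText(i,str(th),(5,15),0,.5,(0,255,255));return i
print(cam('wrist')[2])
a=np.hstack([ov(S,'scene',(210,110,255,175),5.9,t) for t in(15,19,23)])
b=np.hstack([ov(W,'wrist',(270,200,370,345),2.66,t) for t in(15,19,23)])
cv2.imwrite('pics/ov17.png',a);cv2.imwrite('pics/ow17.png',b)
for n in('scene','wrist'):
    for r in env.trace('coupler_mid',n): m=np.array(r['pixels']);ys,xs=np.nonzero(m);print(n,r['conf'],r['pixel'],xs.min(),xs.max(),ys.min(),ys.max());np.save('pics/m_%s_%d.npy'%(n,int(r['pixel'][0])),m)
E
```

```text
[-140.60122811 -491.20776459  221.2091069 ]
scene 0.59 [230.9, 144.2] 220 241 123 160
wrist 0.74 [391.0, 124.0] 357 421 100 150
wrist 0.63 [318.7, 273.5] 281 355 233 339
```

View pics/ov17.png

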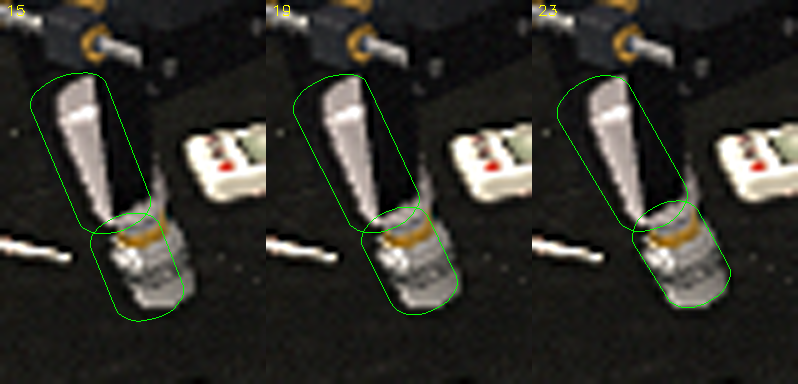

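View pics/ow17.png

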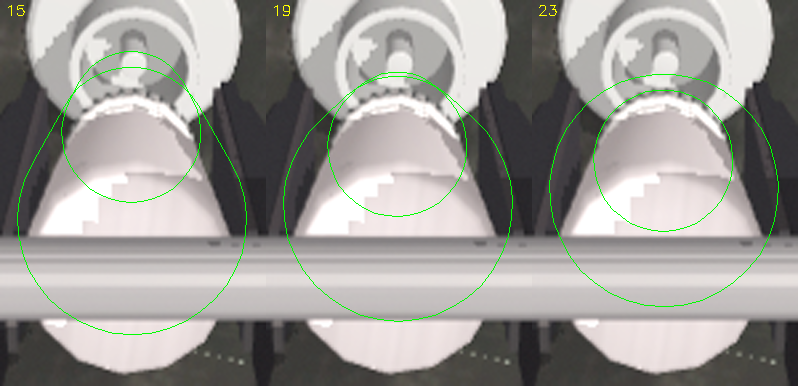

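```bash
cat > ov.py <<'E'
from h import *
def ov(im,name,box,s,G,th,off,sl=0,c=None,dp=(0,0)):
    i=cv2.resize(im[box[1]:box[3],box[0]:box[2]],None,fx=s,fy=s,interpolation=cv2.INTER_CUBIC)
    b=np.radians(14.6)
    for h in outline(name,*model(G+off*np.array([np.cos(b),np.sin(b),0]),th,0,sl),segs=((-84,-50,16.5),(-30,26,17)),c=c): cv2.polylines(i,[np.int32((h+dp-[box[0],box[1]]+.5)*s)],True,(0,255,0),1)
    cv2.putText(i,str((th,off,sl)),(5,15),0,.45,(0,255,255));return i
E
python3 - <<'E'
from ov import *
G=np.array([438.1,258.9,194.7])
S=np.load('pics/s17.npy');W=np.load('pics/w17.npy')
L=((16,5,0),(19,5,0),(22,5,0))
a=np.hstack([ov(S,'scene',(210,110,255,175),5.9,G,*l) for l in L])
b=np.hstack([ov(W,'wrist',(270,200,370,345),2.66,G,*l) for l in L])[:,:a.shape[1]]
cv2.imwrite('pics/o17b.png',b); cv2.imwrite('pics/o17c.png',a)
G0=np.array([473.5,267.9,115.7]);c=wcam(G0-[0,0,19],(3.1416,0,-2.8873))
W=np.load('pics/w14.npy');print(W.shape)
cv2.imwrite('pics/o14.png',np.hstack([ov(W,'wrist',(220,130,420,330),2,G0,0,o,0,c) for o in (0,5)]))
E
```

```text
(400, 640, 3)
```

View pics/o17b.png

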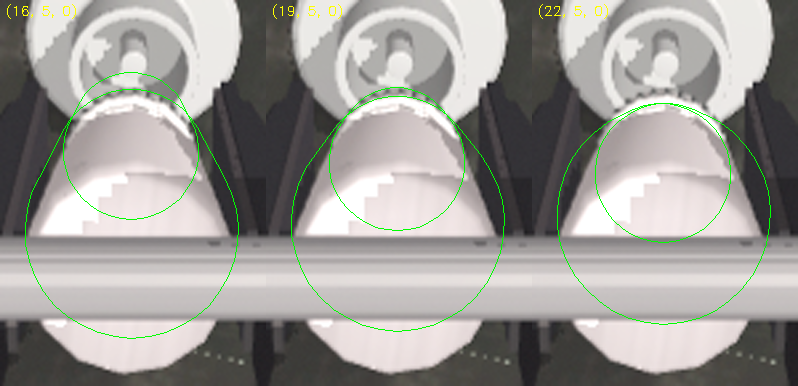

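View pics/o17c.png

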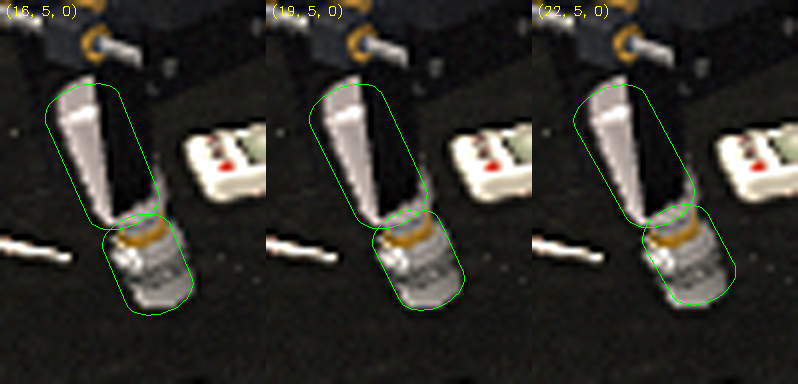

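View pics/o14.png

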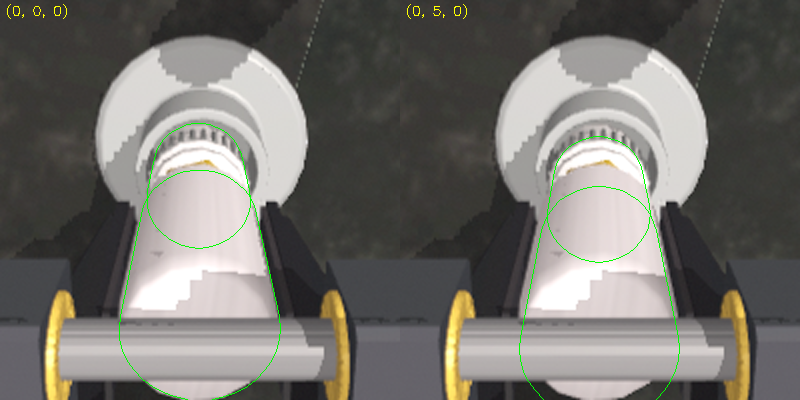

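```bash
python3 - <<'E'
from ov import *
G=np.array([438.1,258.9,194.7])
S=np.load('pics/s17.npy');W=np.load('pics/w17.npy')
L=((14,8,0),(16,9,0),(14,11,0))
a=np.hstack([ov(S,'scene',(210,110,255,175),5.9,G,*l) for l in L])
b=np.hstack([ov(W,'wrist',(270,200,370,345),2.66,G,*l) for l in L])[:,:a.shape[1]]
cv2.imwrite('pics/o17d.png',np.vstack([a,b])[:600] if 0 else np.vstack([a[40:330],b[:310]]))
# scene check of cup: rim circle r23.5 z42, base r43 z0
i=cv2.resize(S[120:210,220:310],None,fx=6,fy=6,interpolation=cv2.INTER_CUBIC)
t=np.linspace(0,6.28,60)
for r,z in((23.5,42),(43,0)):
    p=np.array([proj('scene',(472.6+r*np.cos(k),267.6+r*np.sin(k),z)) for k in t]);cv2.polylines(i,[np.int32((p-[220,120]+.5)*6)],True,(0,255,0),1)
cv2.imwrite('pics/o17e.png',i)
E
```

```text
(no output)
```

View pics/o17d.png

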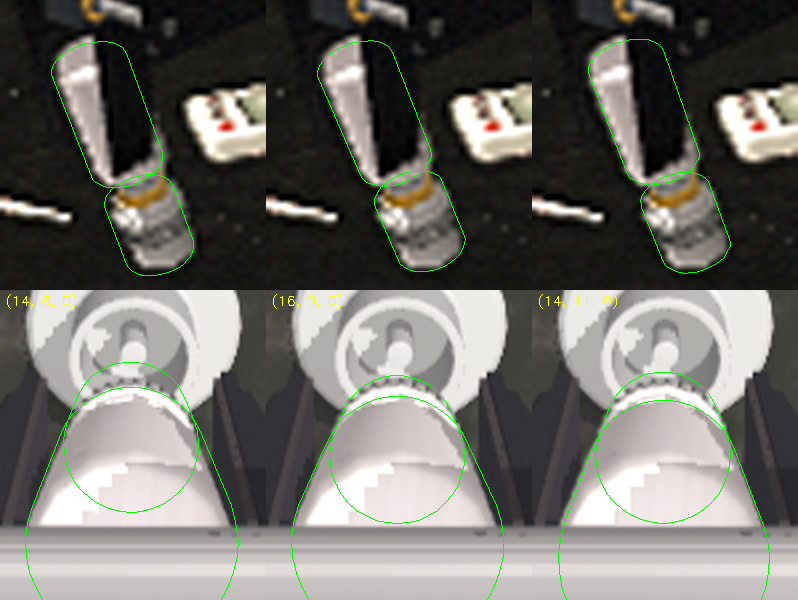

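View pics/o17e.png

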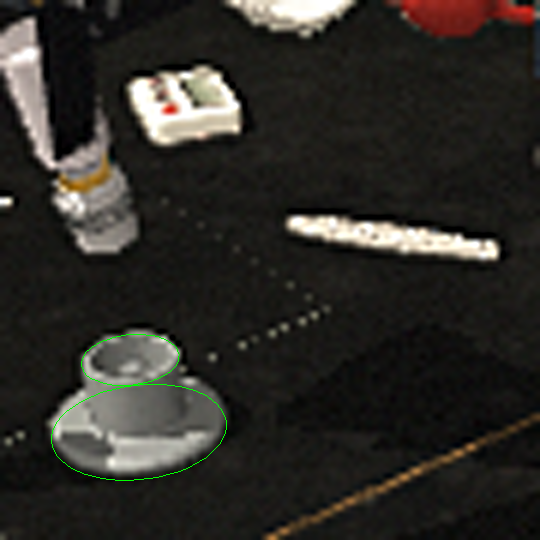

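drive_tool(
  commands=[
    {"dx": 4,"dy": 1,"dz": -20,"yaw": 0},
    {"dx": 0,"dy": 0,"dz": -25,"yaw": 0},
    {"dx": 0,"dy": 0,"dz": -15,"yaw": 0},
    {"dx": 0,"dy": 0,"dz": -10,"yaw": 0},
    {"dx": 0,"dy": 0,"dz": -5,"yaw": 0},
  ],
)

```text
t: 17.83
eef_pos: [442.8, 260.2, 100.4]
tcp_rot: [-3.141, -0.002, -2.887]
ft_force: [0.2, 0.4, -4.0]
opening: 0.352
```

drive_tool(
  commands=[
    {"dx": 0,"dy": 0,"dz": -5,"yaw": 0},
    {"dx": 0,"dy": 0,"dz": 0,"yaw": 0},
    {"dx": 0,"dy": 0,"dz": 0,"yaw": 0},
  ],
)

```text
t: 18.08
eef_pos: [443.4, 260.5, 97.1]
tcp_rot: [3.141, 0.001, -2.887]
ft_force: [0.7, 0.2, -3.0]
opening: 0.351
```

```bash

python3 - <<'E'
from h import *
s=env.state();print(s['t'],s['eef_pos'],s['tcp_rot'],s['ft_force'],s['moment'],s['opening'])
save('wrist','w18',(220,130,420,300),4);save('scene','s18',(180,100,300,220),5)
E
```

```text
18.0833 [443.403137   260.46281165  97.12785755] [ 3.14138807e+00  7.07834561e-04 -2.88723701e+00] [ 0.70759445  0.23075452 -2.95983226] [-0.00118609  0.08135473 -0.0239959 ] 0.3514508441371711
```

View pics/s18.png

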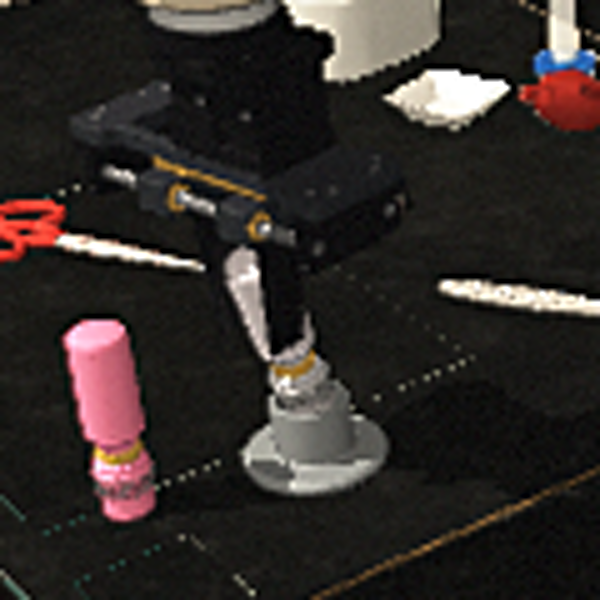

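View pics/w18.png

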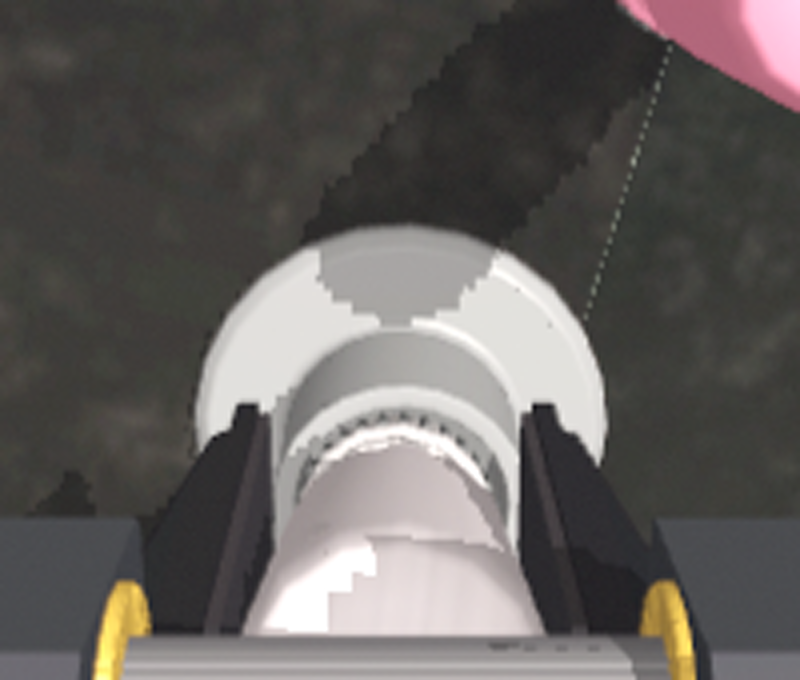

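drive_tool(
  commands=[
    {"dx": 4,"dy": 1,"dz": 0,"yaw": 0},
    {"dx": 4,"dy": 1,"dz": 0,"yaw": 0},
    {"dx": 4,"dy": 1,"dz": 0,"yaw": 0},
    {"dx": 4,"dy": 1,"dz": 0,"yaw": 0},
    {"dx": 4,"dy": 1,"dz": 0,"yaw": 0},
  ],
)

```text
t: 18.6
eef_pos: [462.2, 265.3, 96.7]
tcp_rot: [3.141, -0.003, -2.887]
ft_force: [-6.9, 1.2, 0.2]
opening: 0.359
```

drive_tool(
  commands=[
    {"dx": 4,"dy": 1,"dz": 0,"yaw": 0},
    {"dx": 4,"dy": 1,"dz": 0,"yaw": 0},
    {"dx": 4,"dy": 1,"dz": 0,"yaw": 0},
    {"dx": 0,"dy": 0,"dz": 0,"yaw": 0},
    {"dx": 0,"dy": 0,"dz": 0,"yaw": 0},
  ],
)

```text
t: 19.02
eef_pos: [474.8, 268.5, 96.7]
tcp_rot: [3.141, -0.001, -2.888]
ft_force: [-3.3, 1.2, -1.7]
opening: 0.354
```

```bash

python3 - <<'E'
from ov import *
s=env.state();print(s['t'],s['eef_pos'],s['tcp_rot'],s['ft_force'],s['moment'],s['opening'])
save('wrist','w19',(220,130,420,300),4);G=s['eef_pos']+[0,0,19]
W=np.load('pics/w19.npy')
cv2.imwrite('pics/o19.png',np.hstack([ov(W,'wrist',(250,150,390,350),2.8,G,*l) for l in((0,0),(3,3))]))
E
```

```text
19.0167 [474.77618153 268.54345033  96.67955282] [ 3.14107364e+00 -1.49862921e-03 -2.88758224e+00] [-3.3103714   1.18981442 -1.73171433] [0.55539552 1.08988587 0.04577947] 0.35354771261148493
```

View pics/o19.png

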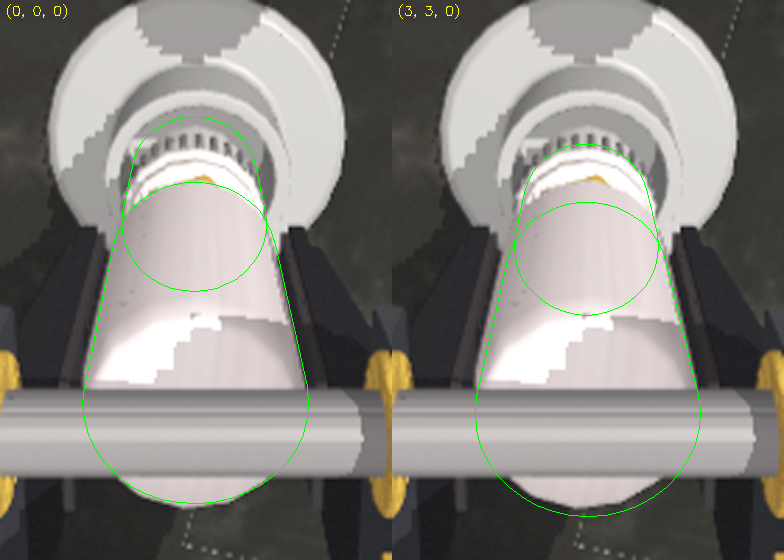

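drive_tool(
  commands=[
    {"dx": -1,"dy": 0,"dz": -5,"yaw": 0},
    {"dx": 0,"dy": 0,"dz": -7,"yaw": 0},
    {"dx": 0,"dy": 0,"dz": -7,"yaw": 0},
    {"dx": 0,"dy": 0,"dz": -2,"yaw": 0},
    {"dx": 0,"dy": 0,"dz": 0,"yaw": 0},
  ],
)

```text
t: 19.48
eef_pos: [473.9, 268.1, 75.1]
tcp_rot: [-3.141, -0.001, -2.887]
ft_force: [-3.1, -0.5, -1.0]
opening: 0.351
```

drive_tool(
  commands=[
    {"dx": 0,"dy": 0,"dz": 0,"yaw": 0},
    {"dx": 0,"dy": 0,"dz": 0,"yaw": 0},
  ],
)

```text
t: 19.65
eef_pos: [473.9, 268.2, 75.2]
tcp_rot: [-3.141, -0.001, -2.887]
ft_force: [-2.3, 0.2, -2.9]
opening: 0.354
```

drive_tool(
  commands=[
    {"dx": 0,"dy": 0,"dz": 0,"yaw": 0},
    {"dx": 0,"dy": 0,"dz": 0,"yaw": 0},
    {"dx": 0,"dy": 0,"dz": 0,"yaw": 0},
    {"dx": 4,"dy": 1,"dz": 0,"yaw": 0},
    {"dx": 3.5,"dy": 1,"dz": 0,"yaw": 0},
  ],
  grip=0.5,
)

```text
t: 20.07
eef_pos: [482.4, 270.5, 76.0]
tcp_rot: [3.141, 0.001, -2.887]
ft_force: [-0.3, 0.7, -0.5]
opening: 0.498
```

drive_tool(
  commands=[
    {"dx": 0,"dy": 0,"dz": 0,"yaw": 0},
    {"dx": 0,"dy": 0,"dz": 0,"yaw": 0},
  ],
)

```text
t: 20.23
eef_pos: [482.0, 270.4, 75.7]
tcp_rot: [3.141, 0.0, -2.887]
ft_force: [0.3, 0.6, -0.2]
opening: 0.498
```

```bash

python3 - <<'E'
from ov import *
s=env.state();print(s['t'],s['eef_pos'],s['tcp_rot'],s['ft_force'],s['moment'],s['opening'])
save('wrist','w20');G=s['eef_pos']+[0,0,19];G[2]=93
W=np.load('pics/w20.npy')
cv2.imwrite('pics/o20.png',np.hstack([ov(W,'wrist',(250,150,390,350),2.8,G,*l) for l in((0,-8),(0,-5))]))
E
```

```text
20.2333 [481.99059537 270.3926023   75.65744277] [ 3.14145625e+00  3.99290061e-04 -2.88738754e+00] [ 0.3270781   0.64389432 -0.17506328] [ 0.0424897  -0.00080734 -0.05591376] 0.49790760087953323
```

View pics/o20.png

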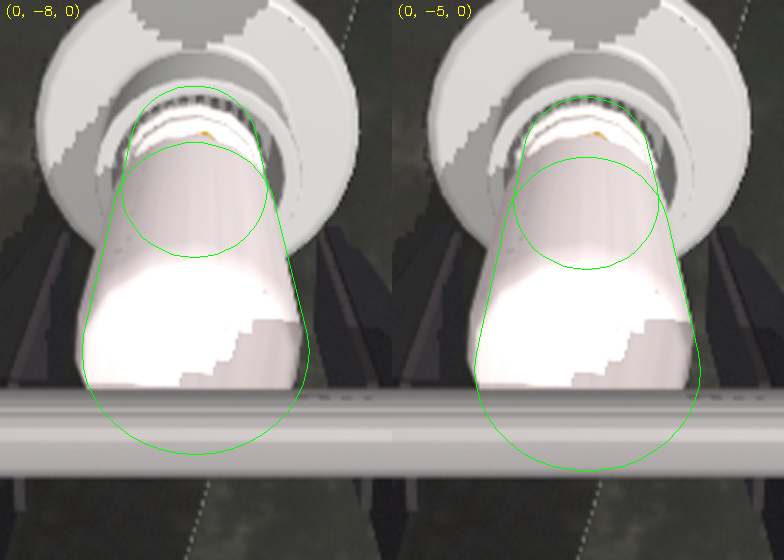

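drive_tool(
  commands=[
    {"dx": -1,"dy": 0,"dz": 0,"yaw": 0},
    {"dx": 0,"dy": 0,"dz": 0,"yaw": 0},
    {"dx": 0,"dy": 0,"dz": 0,"yaw": 0},
    {"dx": 0,"dy": 0,"dz": 0,"yaw": 0},
    {"dx": 0,"dy": 0,"dz": 0,"yaw": 0},
  ],
  grip=0,
)

```text
t: 20.7
eef_pos: [480.5, 270.3, 75.7]
tcp_rot: [3.142, -0.0, -2.887]
ft_force: [-0.9, -0.3, -0.1]
opening: 0.356
```

drive_tool(
  commands=[
    {"dx": 0,"dy": 0,"dz": 0,"yaw": 0},
    {"dx": 0,"dy": 0,"dz": 5,"yaw": 0},
    {"dx": 0,"dy": 0,"dz": 9,"yaw": 0},
    {"dx": 0,"dy": 0,"dz": 9,"yaw": 0},
    {"dx": 0,"dy": 0,"dz": 0,"yaw": 0},
  ],
)

```text
t: 21.12
eef_pos: [481.4, 270.7, 100.7]
tcp_rot: [3.141, 0.003, -2.887]
ft_force: [0.3, 0.2, -2.1]
opening: 0.355
```

```bash

python3 - <<'E'
from ov import *
s=env.state();print(s['t'],s['eef_pos'],s['tcp_rot'],s['ft_force'],s['moment'],s['opening'])
save('wrist','w21');G=s['eef_pos']+[0,0,19];
W=np.load('pics/w21.npy')
cv2.imwrite('pics/o21.png',np.hstack([ov(W,'wrist',(250,150,390,350),2.8,G,*l) for l in((0,-8),(0,-6))]))
E
```

```text
21.1167 [481.3815363  270.6597281  100.69757003] [ 3.14111989e+00  2.71087416e-03 -2.88728541e+00] [ 0.27142404  0.19888218 -2.14427586] [ 0.09779132 -0.02400348 -0.00682016] 0.35487229403727966
```

View pics/o21.png

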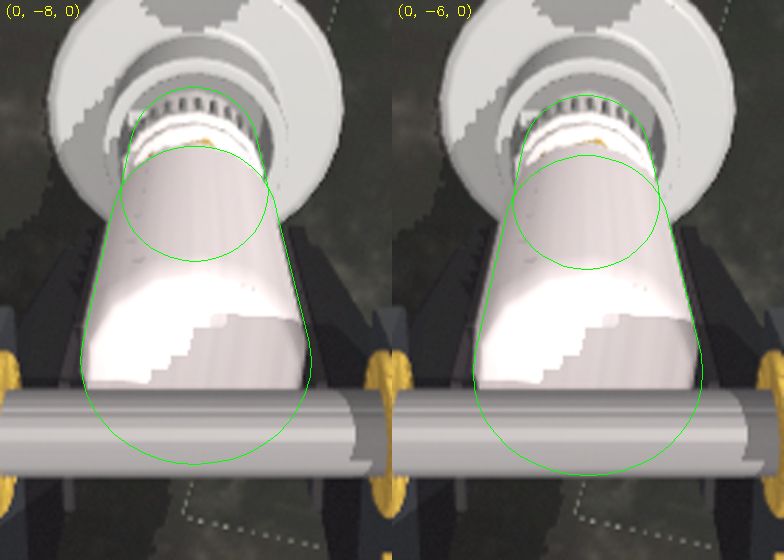

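drive_tool(
  commands=[
    {"dx": -3.9,"dy": -1,"dz": 0,"yaw": 0},
    {"dx": -3.9,"dy": -1,"dz": 0,"yaw": 0},
    {"dx": -3.9,"dy": -1,"dz": -1,"yaw": 0},
    {"dx": -3.9,"dy": -1,"dz": -1,"yaw": 0},
    {"dx": -3.9,"dy": -1,"dz": 0,"yaw": 0},
  ],
)

```text
t: 21.58
eef_pos: [462.4, 266.0, 97.2]
tcp_rot: [3.141, 0.005, -2.888]
ft_force: [6.3, 2.8, -0.8]
opening: 0.353
```

drive_tool(
  commands=[
    {"dx": -3.9,"dy": -1,"dz": 0,"yaw": 0},
    {"dx": -3.9,"dy": -1,"dz": 0,"yaw": 0},
    {"dx": -3.9,"dy": -1,"dz": 0,"yaw": 0},
    {"dx": -3.9,"dy": -1,"dz": 0,"yaw": 0},
    {"dx": 0,"dy": 0,"dz": 0,"yaw": 0},
  ],
)

```text
t: 22.0
eef_pos: [446.2, 261.8, 97.2]
tcp_rot: [3.141, 0.004, -2.887]
ft_force: [5.0, 2.6, -0.8]
opening: 0.356
```

```bash

python3 - <<'E'
from ov import *
s=env.state();print(s['t'],s['eef_pos'],s['tcp_rot'],s['ft_force'],s['moment'],s['opening'])
save('wrist','w22');G=s['eef_pos']+[0,0,19];save('scene','s22')
W=np.load('pics/w22.npy');S=np.load('pics/s22.npy')
L=((16,0),(19,0),(16,3))
b=np.hstack([ov(W,'wrist',(270,200,370,345),2.66,G,*l) for l in L])
dp=(0.8,0)
a=np.hstack([ov(S,'scene',(210,130,260,195),5.32,G,*l,dp=dp) for l in L])
cv2.imwrite('pics/o22.png',np.vstack([a[:300],b[:300]]))
cv2.imwrite('pics/o22b.png',b)
E
```

```text
22.0 [446.15482367 261.77369187  97.15540536] [ 3.14084956  0.00365438 -2.88725716] [ 5.02695482  2.63100042 -0.79574816] [ 0.67271564 -0.91005045  0.06170148] 0.3559654063442523
```

View pics/o22b.png

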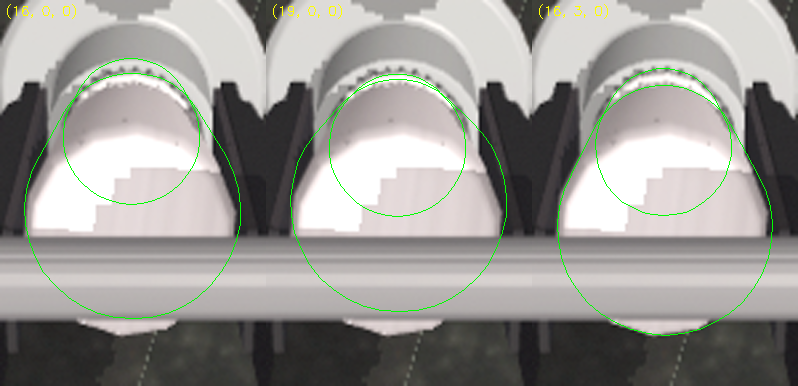

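View pics/o22.png

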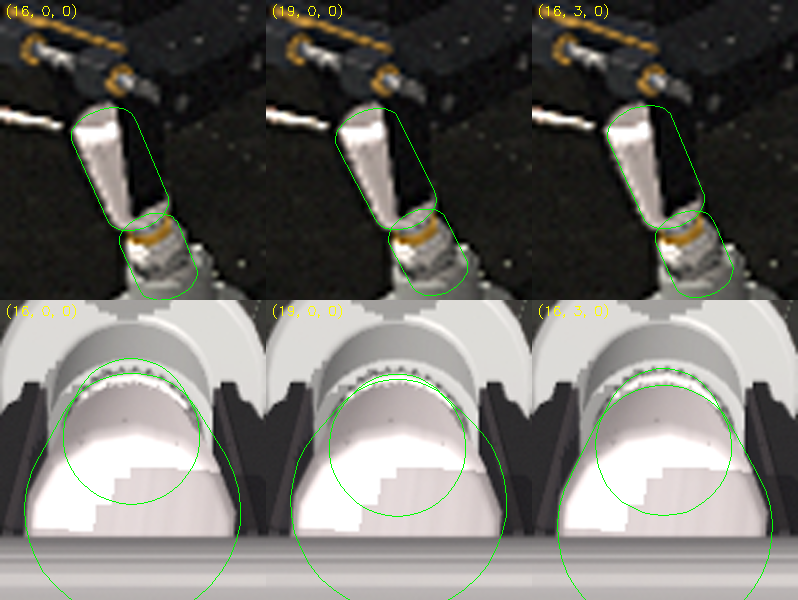

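drive_tool(
  commands=[
    {"dx": -3,"dy": -0.8,"dz": 0,"yaw": 0},
    {"dx": -3,"dy": -0.8,"dz": 0,"yaw": 0},
    {"dx": -3,"dy": -0.8,"dz": 0,"yaw": 0},
    {"dx": 0,"dy": 0,"dz": 0,"yaw": 0},
    {"dx": 0,"dy": 0,"dz": 0,"yaw": 0},
  ],
)

```text
t: 22.52
eef_pos: [436.9, 259.2, 96.7]
tcp_rot: [3.141, 0.001, -2.887]
ft_force: [4.0, 2.9, -2.0]
opening: 0.35
```

drive_tool(
  commands=[
    {"dx": 0,"dy": 0,"dz": 10,"yaw": 0},
    {"dx": -3,"dy": 0,"dz": 15,"yaw": 0},
    {"dx": 0,"dy": 0,"dz": 30,"yaw": 0},
    {"dx": 0,"dy": 0,"dz": 25,"yaw": 0},
    {"dx": 0,"dy": 0,"dz": 0,"yaw": 0},
  ],
)

```text
t: 22.93
eef_pos: [434.1, 259.2, 180.6]
tcp_rot: [3.141, 0.004, -2.887]
ft_force: [-0.0, -0.0, -2.2]
opening: 0.353
```

drive_tool(
  commands=[
    {"dx": 0,"dy": 0,"dz": 0,"yaw": 0},
    {"dx": 0,"dy": 0,"dz": 0,"yaw": 0},
  ],
)

```text
t: 23.1
eef_pos: [432.6, 258.5, 175.7]
tcp_rot: [-3.141, -0.002, -2.887]
ft_force: [0.5, 0.3, -3.6]
opening: 0.353
```

```bash

python3 - <<'E'
from ov import *
s=env.state();print(s['t'],s['eef_pos'],s['tcp_rot'],s['ft_force'],s['moment'],s['opening'])
save('wrist','w23');G=s['eef_pos']+[0,0,19];save('scene','s23')
W=np.load('pics/w23.npy');S=np.load('pics/s23.npy')
L=((17,5),(20,5),(20,7))
b=np.hstack([ov(W,'wrist',(270,200,370,345),2.66,G,*l) for l in L])
dp=(0.8,0)
a=np.hstack([ov(S,'scene',(205,105,255,170),5.32,G,*l,dp=dp) for l in L])
cv2.imwrite('pics/o23.png',a)
cv2.imwrite('pics/o23b.png',b)
E
```

```text
23.1 [432.57461339 258.47713622 175.72878263] [-3.14130938e+00 -2.21952408e-03 -2.88735562e+00] [ 0.527619    0.27572727 -3.63880412] [0.0229003  0.1161225  0.01032165] 0.3525514734140902
```

View pics/o23b.png

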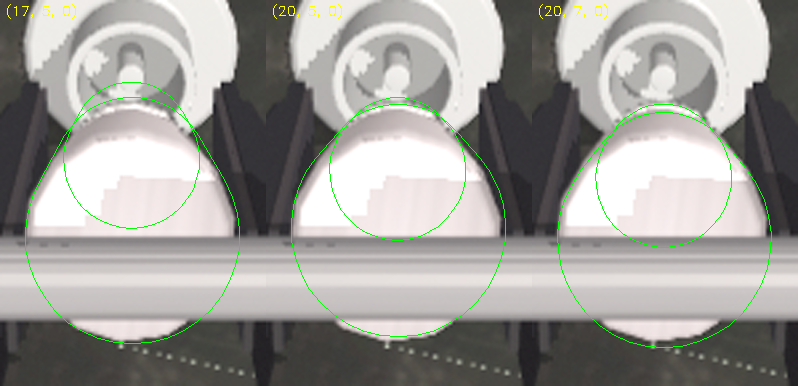

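View pics/o23.png

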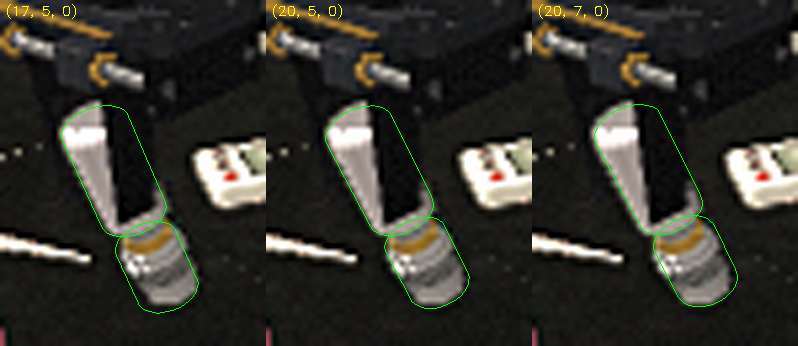

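drive_tool(
  commands=[
    {"dx": 8,"dy": -20,"dz": 2,"yaw": 0},
    {"dx": 12,"dy": -30,"dz": 3,"yaw": 0},
    {"dx": 12,"dy": -30,"dz": 0,"yaw": 0},
    {"dx": 12,"dy": -30,"dz": 0,"yaw": 0},
    {"dx": 12,"dy": -30,"dz": 0,"yaw": 0},
  ],
)

```text
t: 23.62
eef_pos: [489.3, 117.5, 180.5]
tcp_rot: [3.141, -0.002, -2.887]
ft_force: [0.2, 1.1, -3.3]
opening: 0.355
```

drive_tool(
  commands=[
    {"dx": 12,"dy": -30,"dz": 0,"yaw": 0},
    {"dx": 12,"dy": -30,"dz": 0,"yaw": 0},
    {"dx": 12,"dy": -30,"dz": 0,"yaw": 0},
    {"dx": 8,"dy": -20,"dz": 0,"yaw": 0},
    {"dx": 3,"dy": -8,"dz": 0,"yaw": 0},
  ],
)

```text
t: 24.03
eef_pos: [537.0, -1.7, 180.3]
tcp_rot: [3.141, -0.002, -2.89]
ft_force: [-0.6, -0.8, -3.4]
opening: 0.352
```

drive_tool(
  commands=[
    {"dx": 0,"dy": 0,"dz": 0,"yaw": 0},
    {"dx": 0,"dy": 0,"dz": 0,"yaw": 0},
  ],
)

```text
t: 24.2
eef_pos: [535.9, 1.3, 180.8]
tcp_rot: [3.141, -0.002, -2.888]
ft_force: [0.3, 0.6, -2.4]
opening: 0.353
```

```bash

python3 - <<'E'
from ov import *
s=env.state();print(s['t'],s['eef_pos'],s['tcp_rot'],s['ft_force'],s['moment'],s['opening'])
save('wrist','w24');G=s['eef_pos']+[0,0,19];save('scene','s24')
W=np.load('pics/w24.npy');S=np.load('pics/s24.npy')
L=((18,5),(20,6.3),(22,7))
b=np.hstack([ov(W,'wrist',(270,200,370,345),2.66,G,*l) for l in L])
a=np.hstack([ov(S,'scene',(285,115,350,215),4.1,G,*l,dp=(.4,0)) for l in L])
cv2.imwrite('pics/o24.png',a)
cv2.imwrite('pics/o24b.png',b)
O=np.array([598.7,16.5,47]);n=np.array([-.3625,-.0944,.9272])
print('scene nipple',[((proj('scene',O+k*n)-[285,115])*4.1).round(0) for k in(0,34,40,80)])
E
```

```text
24.2 [535.85126516   1.29414732 180.77219694] [ 3.14050330e+00 -1.89378748e-03 -2.88809431e+00] [ 0.315581    0.58214539 -2.40279559] [ 0.05785628  0.09302903 -0.0037957 ] 0.35279538786763537
scene nipple [array([188., 346.]), array([178., 315.]), array([177., 309.]), array([164., 270.])]
```

View pics/o24b.png

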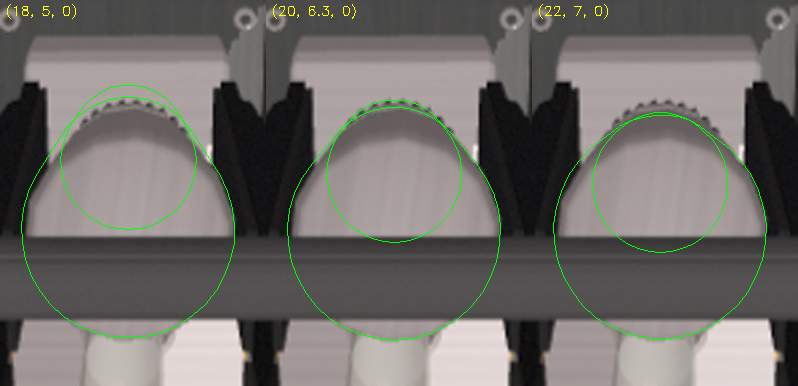

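View pics/o24.png

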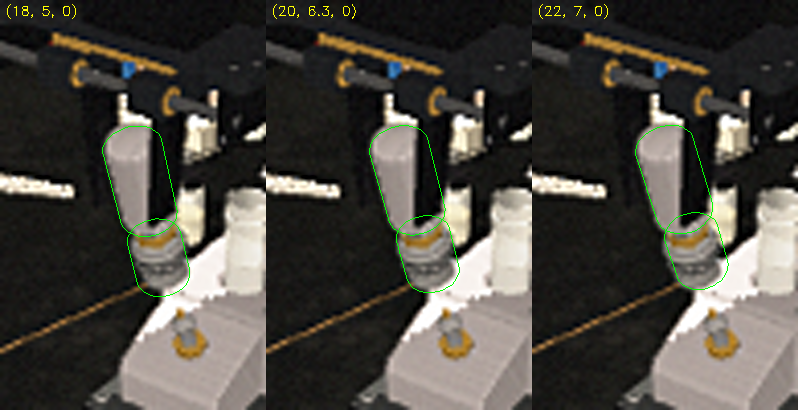

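drive_tool(
  commands=[
    {"dx": 4,"dy": 0.5,"dz": -10,"yaw": 0},
    {"dx": 4,"dy": 0.6,"dz": -10,"yaw": 0},
    {"dx": 3.5,"dy": 0.6,"dz": -9.5,"yaw": 0},
    {"dx": 0,"dy": 0,"dz": 0,"yaw": 0},
    {"dx": 0,"dy": 0,"dz": 0,"yaw": 0},
  ],
)

```text
t: 24.72
eef_pos: [547.8, 3.0, 151.1]
tcp_rot: [3.141, -0.002, -2.887]
ft_force: [-0.3, 0.2, -3.4]
opening: 0.355
```

drive_tool(
  commands=[
    {"dx": 0,"dy": 0,"dz": 0,"yaw": 0},
  ],
)

```text
t: 24.8
eef_pos: [548.0, 2.8, 152.0]
tcp_rot: [3.141, -0.0, -2.887]
ft_force: [0.6, -0.6, -2.8]
opening: 0.35
```

```bash

python3 - <<'E'
from ov import *
s=env.state();print(s['t'],s['eef_pos'],s['tcp_rot'],s['ft_force'],s['moment'],s['opening'])
save('wrist','w25');G=s['eef_pos']+[0,0,19];save('scene','s25')
W=np.load('pics/w25.npy');S=np.load('pics/s25.npy')
b=np.hstack([cv2.resize(W[200:345,270:370],None,fx=3.6,fy=3.6,interpolation=cv2.INTER_CUBIC),ov(W,'wrist',(270,200,370,345),3.6,G,20,6.3)])
a=np.hstack([cv2.resize(S[145:215,300:350],None,fx=8,fy=8,interpolation=cv2.INTER_CUBIC),ov(S,'scene',(300,145,350,215),8,G,20,6.3,dp=(.4,0))])
O=np.array([598.7,16.5,47]);n=np.array([-.3625,-.0944,.9272])
for k in(0,34,40,48):
    p=(proj('scene',O+k*n)+[.4,0]-[300,145]+.5)*8; cv2.circle(a,(int(p[0])+400,int(p[1])),3,(0,0,255),-1)
cv2.imwrite('pics/o25.png',a)
cv2.imwrite('pics/o25b.png',b)
C,nn,u,v=model(G,20);C=C+6.3*np.array([.9677,.2521,0]);M=C-84*nn
print('mouth',M,'h',(M-O)@n,'lat',(M-O)-((M-O)@n)*n)
E
```

```text
24.8 [548.01088208   2.75595271 151.95832021] [ 3.14130629e+00 -4.75839708e-04 -2.88711795e+00] [ 0.58886305 -0.57394815 -2.82940315] [0.03736094 0.09571306 0.02613907] 0.3503498464246498
mouth [581.90937853  11.58605775  92.02414006] h 48.296859098470165 lat [ 0.71698995 -0.35471875  0.24329231]
```

View pics/o25.png

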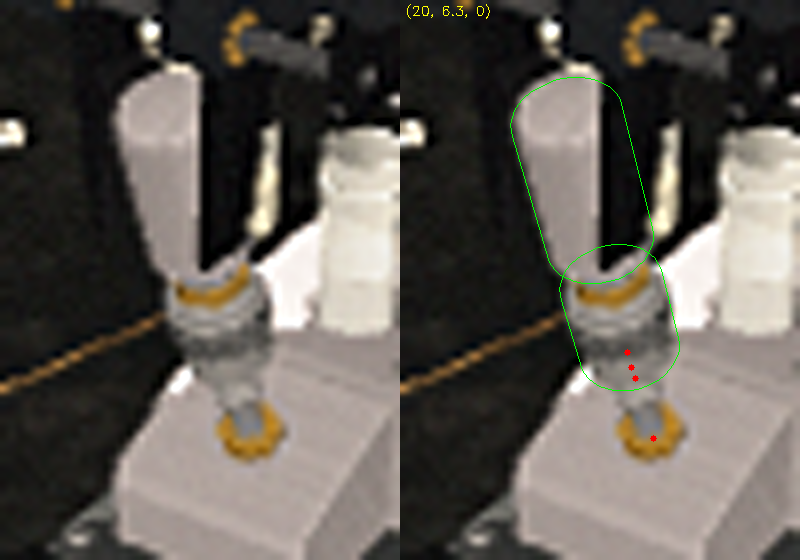

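View pics/o25b.png

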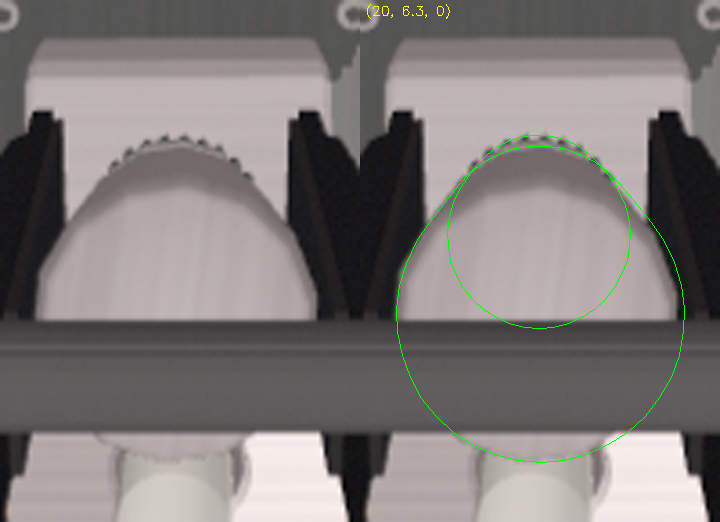

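drive_tool(
  commands=[
    {"dx": 1.3,"dy": 0.8,"dz": -4.6,"yaw": 0},
    {"dx": 1.8,"dy": 0.5,"dz": -4.6,"yaw": 0},
    {"dx": 1.4,"dy": 0.4,"dz": -3.7,"yaw": 0},
    {"dx": 0,"dy": 0,"dz": 0,"yaw": 0},
    {"dx": 0,"dy": 0,"dz": 0,"yaw": 0},
  ],
)

```text
t: 25.32
eef_pos: [552.5, 4.3, 138.9]
tcp_rot: [3.141, -0.001, -2.887]
ft_force: [-0.2, 0.3, -2.9]
opening: 0.35
```

drive_tool(
  commands=[
    {"dx": 0.7,"dy": 0.2,"dz": -1.9,"yaw": 0},
    {"dx": 0.7,"dy": 0.2,"dz": -1.9,"yaw": 0},
    {"dx": 0,"dy": 0,"dz": 0,"yaw": 0},
    {"dx": 0,"dy": 0,"dz": 0,"yaw": 0},
  ],
)

```text
t: 25.65
eef_pos: [553.9, 4.7, 135.4]
tcp_rot: [3.141, -0.0, -2.887]
ft_force: [-0.3, -0.1, -3.6]
opening: 0.357
```

```bash
cat > st.py <<'E'
from ov import *
import sys
tag=sys.argv[1]
s=env.state();print(s['t'],s['eef_pos'],s['tcp_rot'],s['ft_force'],s['moment'],s['opening'])
save('wrist','w'+tag);G=s['eef_pos']+[0,0,19];save('scene','s'+tag)
W=np.load('pics/w%s.npy'%tag);S=np.load('pics/s%s.npy'%tag)
th,off=float(sys.argv[2]),float(sys.argv[3])
O=np.array([598.7,16.5,47]);n=np.array([-.3625,-.0944,.9272])
a=np.hstack([cv2.resize(S[145:215,300:350],None,fx=7.4,fy=7.4,interpolation=cv2.INTER_CUBIC),ov(S,'scene',(300,145,350,215),7.4,G,th,off,dp=(.2,0))])
b=ov(W,'wrist',(270,200,370,345),3.57,G,th,off)
x=np.zeros((518,1100,3),np.uint8);x[:,:740]=a[:518];x[:517,743:743+b.shape[1]]=b[:517]
cv2.imwrite('pics/o%s.png'%tag,cv2.resize(x,(798,376),interpolation=cv2.INTER_AREA))
C,nn,u,v=model(G,th);C=C+off*np.array([.9677,.2521,0]);M=C-84*nn
print('mouth',M.round(1),'h',(M-O)@n,'lat',(M-O)-((M-O)@n)*n, 'axial F',s['ft_force']@n+2.9*.93)
E
python3 st.py 26 20 6.3
```

```text
25.65 [553.90593023   4.73062035 135.37285428] [ 3.14143410e+00 -1.64518105e-04 -2.88730511e+00] [-0.3405981  -0.08726196 -3.58285584] [0.07938838 0.05670156 0.00208354] 0.3570014971021792
mouth [587.8  13.6  75.4] h 30.59545151185865 lat [ 0.19527785 -0.05106399  0.0705715 ] axial F -0.4933195882153347
```

View pics/o26.png

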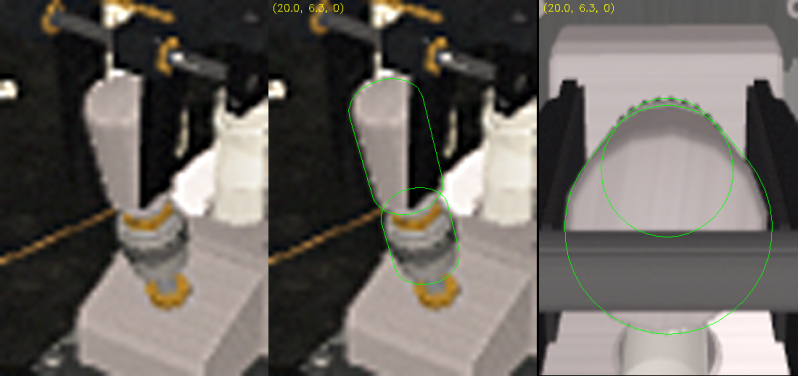

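drive_tool(
  commands=[
    {"dx": 0.7,"dy": 0.2,"dz": -1.9,"yaw": 0},
    {"dx": 0.7,"dy": 0.2,"dz": -1.9,"yaw": 0},
    {"dx": 0.4,"dy": 0.1,"dz": -1.0,"yaw": 0},
    {"dx": 0,"dy": 0,"dz": 0,"yaw": 0},
    {"dx": 0,"dy": 0,"dz": 0,"yaw": 0},
  ],
)

```text
t: 26.17
eef_pos: [555.6, 5.2, 130.5]
tcp_rot: [3.141, -0.0, -2.887]
ft_force: [0.2, -1.6, -3.6]
opening: 0.352
```

drive_tool(
  commands=[
    {"dx": 0.7,"dy": 0.2,"dz": -1.9,"yaw": 0},
    {"dx": 0.7,"dy": 0.2,"dz": -1.9,"yaw": 0},
    {"dx": 0,"dy": 0,"dz": 0,"yaw": 0},
    {"dx": 0,"dy": 0,"dz": 0,"yaw": 0},
  ],
)

```text
t: 26.5
eef_pos: [557.4, 5.7, 126.8]
tcp_rot: [3.142, 0.0, -2.887]
ft_force: [-0.6, 0.5, -1.7]
opening: 0.353
```

```bash
python3 st.py 27 20 6.3
```

```text
26.5 [557.35784324   5.70770143 126.82345978] [ 3.14150414e+00  4.39002090e-04 -2.88730962e+00] [-0.59497904  0.50490582 -1.73417668] [ 0.24020078  0.13070479 -0.01502294] 0.3534328352016564
mouth [591.3  14.5  66.9] h 21.324898007587453 lat [0.28661522 0.05087684 0.1168342 ] axial F 1.2570881724693699
```

View pics/o27.png

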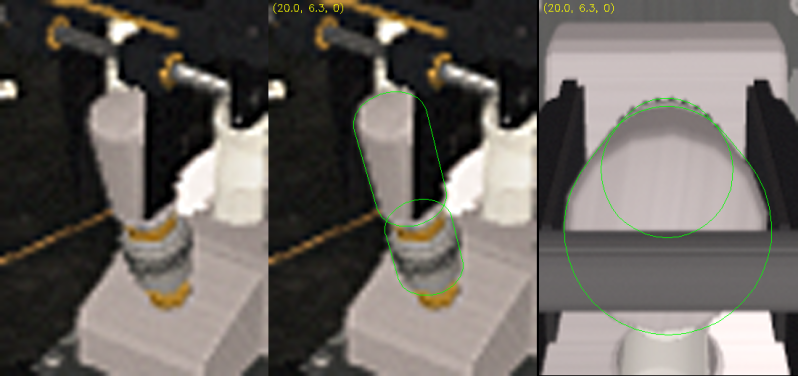

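drive_tool(
  commands=[
    {"dx": 0.7,"dy": 0.2,"dz": -1.9,"yaw": 0},
    {"dx": 0.7,"dy": 0.2,"dz": -1.9,"yaw": 0},
    {"dx": 0,"dy": 0,"dz": 0,"yaw": 0},
  ],
)

```text
t: 26.85
eef_pos: [558.7, 6.0, 122.5]
tcp_rot: [3.141, 0.0, -2.887]
ft_force: [2.6, 0.3, -9.0]
opening: 0.354
```

drive_tool(
  commands=[
    {"dx": 0.7,"dy": 0.2,"dz": -1.9,"yaw": 0},
    {"dx": 0.7,"dy": 0.2,"dz": -1.9,"yaw": 0},
    {"dx": 0,"dy": 0,"dz": 0,"yaw": 0},
    {"dx": 0,"dy": 0,"dz": 0,"yaw": 0},
  ],
)

```text
t: 27.18
eef_pos: [559.8, 6.4, 119.3]
tcp_rot: [3.141, -0.0, -2.887]
ft_force: [-1.5, -0.7, 0.6]
opening: 0.352
```

```bash
python3 st.py 28 20 6.3
```

```text
27.1833 [559.80720293   6.38739228 119.33486765] [ 3.14147466e+00 -3.70841500e-04 -2.88725274e+00] [-1.50112274 -0.71761863  0.61595688] [-0.10687307  0.40399472  0.03836269] 0.35226255113875177
mouth [593.7  15.2  59.4] h 13.429419681633375 lat [-0.12613599 -0.01476546 -0.05107043] axial F 3.8800154074874085
```

View pics/o28.png

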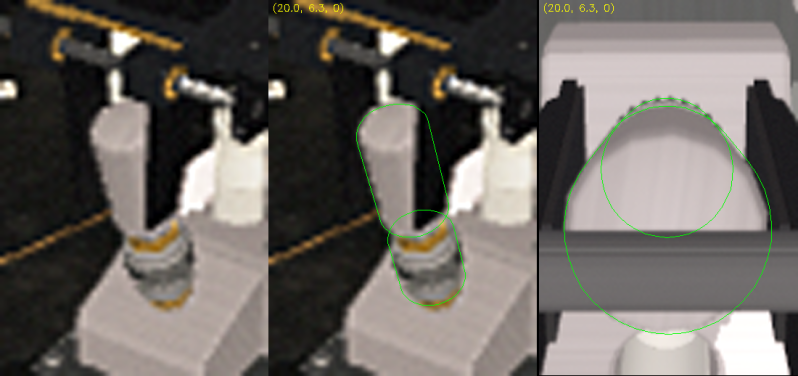

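drive_tool(
  commands=[
    {"dx": 0.7,"dy": 0.2,"dz": -1.9,"yaw": 0},
    {"dx": 0.7,"dy": 0.2,"dz": -1.9,"yaw": 0},
    {"dx": 0,"dy": 0,"dz": 0,"yaw": 0},
    {"dx": 0,"dy": 0,"dz": 0,"yaw": 0},
  ],
)

```text
t: 27.62
eef_pos: [561.3, 6.8, 115.6]
tcp_rot: [3.142, -0.0, -2.887]
ft_force: [-4.2, -1.8, 5.4]
opening: 0.35
```

drive_tool(
  commands=[
    {"dx": 0.4,"dy": 0.1,"dz": -0.9,"yaw": 0},
    {"dx": 0.4,"dy": 0.1,"dz": -0.9,"yaw": 0},
    {"dx": 0,"dy": 0,"dz": 0,"yaw": 0},
    {"dx": 0,"dy": 0,"dz": 0,"yaw": 0},
  ],
)

```text
t: 27.95
eef_pos: [561.7, 6.8, 115.0]
tcp_rot: [-3.141, -0.0, -2.887]
ft_force: [-10.6, -1.2, 20.1]
opening: 0.353
```

```bash
python3 st.py 29 20 6.3
```

```text
27.95 [561.73590521   6.84189871 115.04091958] [-3.14129710e+00 -1.62726645e-04 -2.88710862e+00] [-10.56004022  -1.17690871  20.0878679 ] [-0.29990726  1.85279166  0.06418269] 0.3525573541927286
mouth [595.6  15.7  55.1] h 8.706011049666802 lat [ 0.09033066 -0.00614881  0.03452599] axial F 25.261585882673245
```

View pics/o29.png

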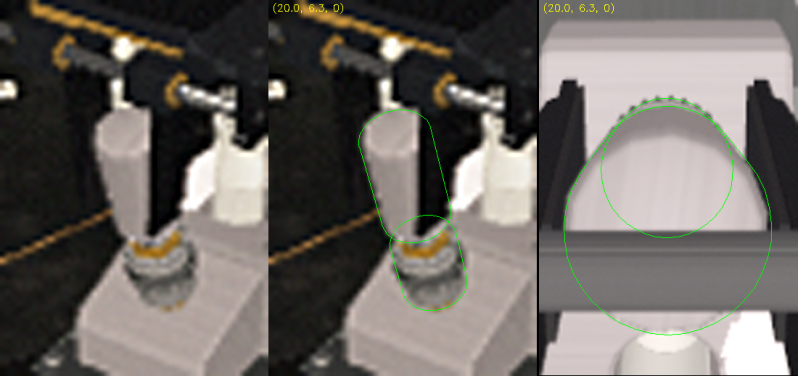

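drive_tool(
  commands=[
    {"dx": -0.2,"dy": 0,"dz": 0.4,"yaw": 0},
    {"dx": 0,"dy": 0,"dz": 0,"yaw": 0},
    {"dx": 0,"dy": 0,"dz": 0,"yaw": 0},
    {"dx": 0,"dy": 0,"dz": 0,"yaw": 0},
    {"dx": 0,"dy": 0,"dz": 0,"yaw": 0},
  ],
)

```text
t: 28.47
eef_pos: [561.7, 6.9, 115.1]
tcp_rot: [-3.141, -0.0, -2.887]
ft_force: [-9.1, -2.7, 16.1]
opening: 0.351
```

drive_tool(
  commands=[
    {"dx": 0,"dy": 0,"dz": 0,"yaw": 0},
    {"dx": 0,"dy": 0,"dz": 0,"yaw": 0},
    {"dx": 0,"dy": 0,"dz": 0,"yaw": 0},
    {"dx": 0,"dy": 0,"dz": 0,"yaw": 0},
    {"dx": 0,"dy": 0,"dz": 0,"yaw": 0},
  ],
)

```text
t: 28.88
eef_pos: [561.6, 6.9, 115.1]
tcp_rot: [-3.141, -0.0, -2.887]
ft_force: [-7.9, -3.0, 16.2]
opening: 0.356
```

drive_tool(
  commands=[
    {"dx": 0,"dy": 0,"dz": 0,"yaw": 0},
    {"dx": 0,"dy": 0,"dz": 0,"yaw": 0},
    {"dx": 0,"dy": 0,"dz": 0,"yaw": 0},
    {"dx": 0,"dy": 0,"dz": 0,"yaw": 0},
    {"dx": 0,"dy": 0,"dz": 0,"yaw": 0},
  ],
)

```text
t: 29.3
eef_pos: [561.6, 6.9, 115.1]
tcp_rot: [-3.141, -0.0, -2.887]
ft_force: [-8.7, -1.6, 15.6]
opening: 0.354
```

```bash
python3 st.py 30 20 6.3; python3 - <<'E'
from h import *
save('scene','s31',(260,130,400,235),5.7)
E
```

```text
29.3 [561.6362812    6.86106429 115.06854502] [-3.14137506e+00 -1.02645679e-04 -2.88719844e+00] [-8.67240404 -1.60196023 15.56123326] [-0.31253703  1.54722696 -0.01981581] 0.3542393107155991
mouth [595.5  15.7  55.1] h 8.765929827354263 lat [0.01242722 0.0186731  0.00659474] axial F 20.420346987987237
```

View pics/s31.png

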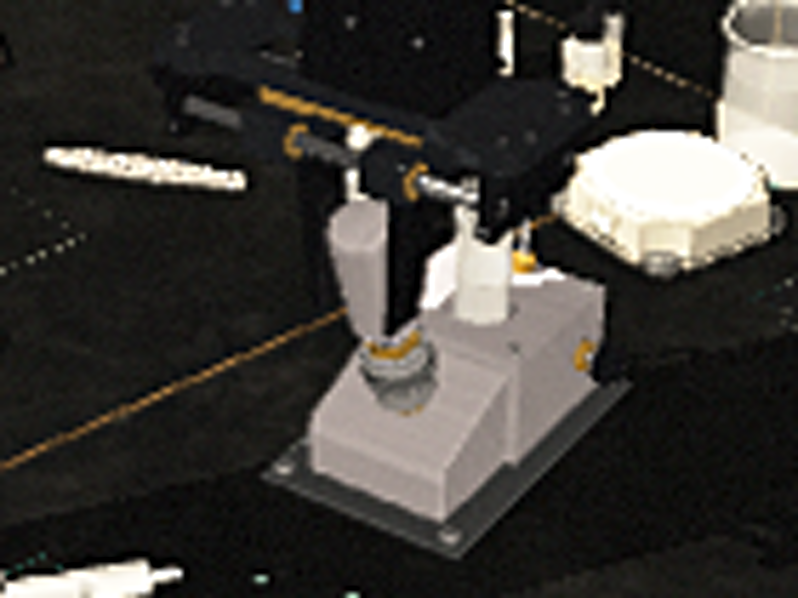

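View pics/o30.png

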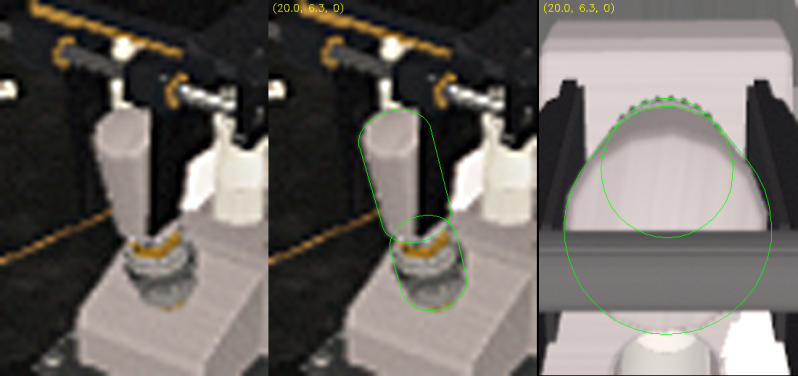

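```bash
python3 -c "
from cell import env
print(env.job_done()); s=env.state();print(s['t'],s['ft_force'],s['eef_pos'])"
```

```text
the job is handed in; nothing more can be done
None
the job is handed in; nothing more can be done
```

I put the open tube in the well and let it go, then snapped the cartridge's coupler onto the nipple. I handed the job in at about 29.5 s, with the gripper still holding it pressed down. No verdict was reported.

**Tilting the cartridge:** the drive can't tilt the tool, so I dragged the half-lifted cartridge against the rim of its parking cup to lean it in the grip. On the first try it leaned only about 16° and slid about 9 mm off the middle of the pads. I set it back in the cup, gripped it again off-centre on purpose and repeated the drag. By overlaying its outline on the pictures I put its lean at about 20°, against the nipple's 22°.

**Last checks:**
- **Tube:** it stood upright in the well, with its mouth within about 1 to 2 pixels of the fully-down position. It had pressed on the well floor with about 8 N before I released it.
- **Snap:** the force jumped as the coupler went on, and the coupler then rested at an estimated 13.4 mm above the nipple's origin.
- **Push:** I pushed on until the force rose steeply to about 25 N, which looks like the end stop, then eased off to about 20 N. That held steady for 0.8 s without drift.
- **Alignment:** the coupler's estimated sideways error was under 1 mm and its tilt error about 2°.
- **Disagreement:** the pose estimate put the mouth at 8.8 mm, while the solid stop should be at 7 mm. I put this down to roughly 2 mm of camera and slip error. Either way the pin should be in by more than the required 3.5 mm, but I could not read the pin directly.
- **Bystanders:** nothing I did came near the vials, dropper bottle or syringe. I did not measure their positions at the end.

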